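Put the framing samples away at the framing desk

TASK

The customer has gone, so put the framing samples away: lay the wooden moulding corner face up and flat on the floor of the sample case, in the empty part beside the deck of card chips, and then lower the case's lid gently until it is fully shut. Take the empty picture frame off the table easel and hang it, straight and upright, over either arm of the steel T-bar stand, the bar passing through its opening. Do not drop either sample, and leave the other things on the desk where they are.

Things in the scene. Friction and masses are not known exactly. Their poses are not given: they have to be found in the camera images.
- frame: Empty brown wooden picture frame, 150 wide (y), 190 high (z), 18 mm thick; moulding 34 mm wide all round (its inner 12 mm are 12 mm thick, flush with the back), opening 82 x 122 mm. 0.22 kg. Origin: centre, mid-thickness; x out of its face. At the start it stands upright on the easel's ledge, leaning 33 degrees back from vertical; its top 60 mm stand free above the easel.
- easel: Fixed light-wood table easel. Origin on the desk, where its sloping plane meets it; x level, the way it faces (away from the robot). The plane leans 33 degrees from vertical towards -x. Front legs meet 163 mm up the slope (137 mm high); ledge 150 mm wide, its top 36 mm up the slope, with a lip 10 mm high in front; the rear leg runs from the apex to the desk 195 mm behind the origin.
- stand: Fixed counter-top T-bar stand of steel: base plate 170 x 130 x 10 mm, round post 19 mm thick and on top of it a level round bar, 16 mm thick, 300 mm long, its axis 225 mm above the desk, with a free arm on each side of the post, each ending in a ball of 23 mm. Nothing is above the bar. Origin on the desk under the post; x along the bar, z up.
- bar_mid (a point): Middle of the bar's axis, over the post, 225 mm above the desk; axes as the stand's (x along the bar). The free arms run from 15 to 138 mm on either side.
- corner: L-shaped moulding sample of dark wood: two legs, each 100 mm long outside, 32 wide, 20 mm thick (the inner 12 mm of the width 14 mm thick); 0.12 kg. Origin on its underside, at the centre of the 100 x 100 mm square round the L; z up out of its face. One leg lies along x at y = -50 to -18 mm, the other along y at x = -50 to -18 mm. It starts flat on the desk, face up.
- case: Fixed light-wood sample case, 130 (x) by 240 (y) by 48 mm high outside, walls and floor 6 mm thick, open at the start. Origin under its centre, on the desk; x points to the hinge side, z up. A fixed deck of card chips lies on its floor at y = -109 to -47 mm, top 28 mm above the desk; the rest (y = -47 to 114 mm) is empty, with a grey floor.
- lid (a joint): Angle of the case's lid in rad: 0 shut, 1.57 upright, at most 1.95; it starts at 1.5 to 1.85. The hinge is stiff (0.24 N m of friction): the lid stays where it is left and must be pushed the whole way.
- lid_hinge (a point): Middle of the hinge line, at the top of the case's +x wall, 48.5 mm above the desk; the line runs along the case's y. The lid is a board 130 mm from hinge to free edge, 240 mm long, 10 mm thick; shut, its underside is level with the hinge line. The point's axes turn with the lid.
- lid_edge (a point): Middle of the lid's free edge, on its outer face (the upper face when shut), 130 mm from the hinge line.
- jar: Bystander, loose: white ceramic jar, 76 mm across, 100 mm high, with brushes up to 220 mm high. Origin under its centre.
- pot: Bystander, loose: dark steel pot, 68 mm across, 85 mm high, with brushes up to 180 mm high. Origin under its centre.
- glue: Bystander, loose: white glue bottle, 54 mm across, 150 mm high. Origin under its centre.
- tape: Bystander, loose: roll of brown tape lying flat, 90 mm across, 25 mm high. Origin under its centre.
- rule: Bystander, loose: flat steel rule, 200 mm along its y, 30 mm wide, 4 mm thick. Origin under its centre.
- tapemeasure: Bystander, loose: black tape measure, 62 x 30 mm, 58 mm high. Origin under its centre.
There are look-alikes about, which are no part of the job. What is shaped like the frame but purple is not meant. What is shaped like the corner but purple is not meant.

How it is judged (in metres and radians):
On the way, in this order (a step that is already met when the one before it is completed fails the run):
1. the moulding corner lies flat on the floor of the sample case, beside the chips (x of corner in the frame of case between -0.03 and 0.03 m and y of corner in the frame of case between -0.02 and 0.08 m and z of corner in the frame of case between 0 and 0.013 m and angle between corner's own z axis and vertical below 0.1 rad and linear speed of corner below 0.05 m/s), for 0.2 s.
2. the lid is shut over it (value of joint lid below 0.05 rad), for 0.2 s.
At the end, for the whole second after the job is handed in: Corner at rest face up, flat (0.1 rad) on the case floor, its centre within 30 mm of the case middle across, -20 to +80 mm along it; lid under 0.05 rad; frame at rest on the bar within 140 mm of the post, centre 30-75 mm below the bar and 30 mm sideways, square 0.35 rad, upright 0.25 rad (all of step 1 and value of joint lid below 0.05 rad and x of frame in the frame of stand between -0.14 and 0.14 m and y of frame in the frame of stand between -0.03 and 0.03 m and z of frame in the frame of stand between 0.15 and 0.195 m and angle between the x axis of frame and the x axis of stand, either way round below 0.35 rad and angle between frame's own z axis and vertical below 0.25 rad and linear speed of frame below 0.05 m/s and angular speed of frame below 0.4 rad/s); the robot touches nothing.
It fails at once if the lid is slammed (faster than 4 rad/s) (velocity of joint lid below -4 rad/s).
It fails at once if the frame or the corner is dropped (falls faster than 0.7 m/s out of the fingers) ((linear speed of frame above 0.7 m/s and contact force between the fingers and frame below 0.1 N) or (linear speed of corner above 0.7 m/s and contact force between the fingers and corner below 0.1 N)).
It fails at once if a bystander (jar, pot, glue, tape, rule, tape measure) is moved by more than 40 mm (distance of any of jar, pot, glue, tape, rule, tapemeasure from where it was at the start of the episode above 0.04 m).
It also fails if it takes over 72 s, if anything falls off the work surface, if the arm or the gripper's body presses on something with over 40 N, if the wrist force passes 120 N, or if a joint passes its speed limit or range.

ROBOT

A 6-joint arm with a two-finger parallel gripper is mounted at the origin on the work surface. World frame = base frame: x ahead of the robot, y to its left, z up, the work surface at z = 0. Lengths are in m, angles in degrees, forces in N, time in s.
With the tool pointing down it reaches from about 0.25 to 0.725 m from the base axis. Payload 4 kg.
Tool frame: the origin (TCP) lies at the very end of the fingers, on their centre line; the grasp point (between the pads) lies 19 mm behind it; z points along the fingers, y is the line along which they close (so a half turn about z gives the same grasp; the last joint's range is limited). The gripper opens to 85 mm and grips with 20 to 120 N. Pads are 22 mm wide; open, the fingers measure 114 mm over their backs; the gripper's body (76 mm by 85 mm) begins 54 mm behind the grasp point. The pads swing forward as they close: fully open they stand 13 mm farther back than shut.
Start: joints at [74.828, 13.785, 0.286, 76.501, 0, 90], TCP at [0.131, 0.483, 0.231] pointing down, gripper open.
Joint ranges: [-155.79, 155.79], [-60.16, 107.12], [-62.33, 73.08], [-114, 123.19], [-81.49, 82.49], [-180, 180]. Speed limits (degrees/s): [159.86, 159.86, 180, 180, 180, 180].

INTERFACE

Orientations are given as [roll, pitch, yaw] about the fixed x, y, z axes, in that order (R = Rz(yaw) Ry(pitch) Rx(roll)).
In Python, from bench import manip, viewer gives the robot as it stands.
- The arm moves only by the tool jog_arm, never from a script. Its argument "moves" is a list of rows, each an object with "jaw": the closure, from 0 (fully open) to 1 (shut); "delta_pos": the shift along the tool's x, y, z in mm, a list of three; "turn": the turn, a rotation vector about the tool's x, y, z in rad, a list of three. A call has 1 to 8 rows; each row shifts and turns the commanded pose from where the row before left it, along the tool's axes as they then stand; what a row does not reach is not made up. A row lasts 1/8 s, in which the tool goes at most 62.5 mm and 10.7 degrees, less where a joint would pass 70% of its speed; a pose out of reach is approached as far as the arm can. A call is refused whole if a number of a shift passes 62.5 or a number of a turn 0.188, either way. A call with a gripper value outside its range is refused whole. The fingers move at their own pace and stop on an object; the grip force is fixed at half the most. Time passes only in rows, so rows that do not move let the fingers close. It gives the time, the measured TCP pose, the force, the opening and the grip force at its end, in the units of the state.
- manip.get_obs(): the state, without advancing time (a new reading comes with each control period).
- viewer.snapshot(name): name is "side" or "top" or "wrist"; returns a dict with "frame" (420x560x3 uint8, red, green, blue), "camera_matrix" (3x3 intrinsics, pixels), "eye" and "attitude" of the camera in the world; the wrist camera has in their place "T_tool_cam" (4x4, takes a point from camera to tool coordinates, whose origin is the TCP and whose axes are the flange's). Camera axes: x right, y down, z forward; pixel columns grow to the right and rows downward; lengths in m; the calibration is good to about 2 mm. A picture is of the moment at which its call begins: read the wrist's pose just before it. There is no depth.
- manip.sign_off(): hands the job in; it is judged then, once.
The state is a dict: "time": time; "q": joint angles; "qvel": joint speeds; "tau": joint torques, N m; "tcp_pos": TCP position; "tcp_rot": TCP orientation; "contact_force": force on the tool from outside, world axes, zero at the start; "wrist_torque": the same for the moment, N m; "width": finger opening in m; "finger_force": force on a finger pad.
Only numpy, scipy, OpenCV 4.12 (cv2) and the standard library are available. Lean on these libraries where they do the work, as an engineer would, in place of code of your own. Each camera call takes 0.05 s, during which the arm holds its last target. There are 200 camera calls.

## Working session

There is one attempt and no reset: what is moved stays moved. The work goes in short steps, Python scripts to look and compute and a tool call to move; the robot and the scene stay as the last step left them, time stands still between calls to the robot, and variables do not carry over. Pictures are saved under pics/ and viewed, at most 10 in all, crops included, and the job is handed in when it is done.

Besides the shell and the picture viewer there is one more tool, called after "Request:" as name(argument=value, ...) on one line, values as JSON. jog_arm: Moves the arm, as the interface text tells. Its arguments: {"type":"object","properties":{"moves":{"type":"array","items":{"type":"object","properties":{"jaw":{"type":"number"},"delta_pos":{"type":"array","items":{"type":"number"}},"turn":{"type":"array","items":{"type":"number"}}}}}},"required":["moves"]}

```bash
mkdir -p pics; ls; python3 - <<'E'
from bench import manip, viewer
import cv2,numpy as np
o=manip.get_obs();print(o)
for n in ["side","top"]:
    s=viewer.snapshot(n);cv2.imwrite(f"pics/{n}0.png",cv2.resize(s["frame"][:,:,::-1],(800,600)))
    np.savez(f"{n}0.npz",**s)
    print(n,s["camera_matrix"],s["eye"],s["attitude"])
s=viewer.snapshot("wrist");print(s["T_tool_cam"],s["camera_matrix"])
E
```

```text
pics
{'time': 0.0, 'q': array([7.48290069e+01, 1.38307213e+01, 2.12682709e-01, 7.65043708e+01,
       2.10351168e-03, 9.00004481e+01]), 'qvel': array([-0.13549304, -0.06710687,  0.00828242, -0.05468853,  0.02535074,
       -0.08595769]), 'tau': array([-8.16217562e-04, -3.72313893e+01,  2.52407491e+01,  1.69422990e-02,
       -3.48060337e-05, -6.91371270e-06]), 'tcp_pos': array([0.13066689, 0.48194073, 0.23041901]), 'tcp_rot': array([-1.79877591e+02, -2.10254943e-03,  1.64828554e+02]), 'contact_force': array([ 0.5632159 ,  0.01142743, -0.72501905]), 'wrist_torque': array([-0.01796163,  0.02134334,  0.03779512]), 'finger_force': 0.0, 'width': 0.0855621104820158}
side [[429.5220252    0.         271.91550907]
 [  0.         429.5220252  207.98081783]
 [  0.           0.           1.        ]] [ 0.30838041 -0.98846084  1.1428298 ] [-135.017597      0.6150237   -13.51883737]
top [[462.54579375   0.         282.57767416]
 [  0.         462.54579375 207.15885763]
 [  0.           0.           1.        ]] [0.20222258 0.01987019 1.66009497] [-1.68169036e+02 -3.91825437e-02 -9.19414094e+01]
[[ 5.00974768e-04 -9.48962753e-01 -3.15387765e-01  8.01987872e-02]
 [ 9.99998724e-01  9.53787534e-04 -1.28138996e-03 -1.20671933e-03]
 [ 1.51680427e-03 -3.15386720e-01  9.48962020e-01 -1.42944621e-01]
 [ 0.00000000e+00  0.00000000e+00  0.00000000e+00  1.00000000e+00]] [[294.37500481   0.         283.40520816]
 [  0.         294.37500481 215.55707935]
 [  0.           0.           1.        ]]
```

View pics/side0.png

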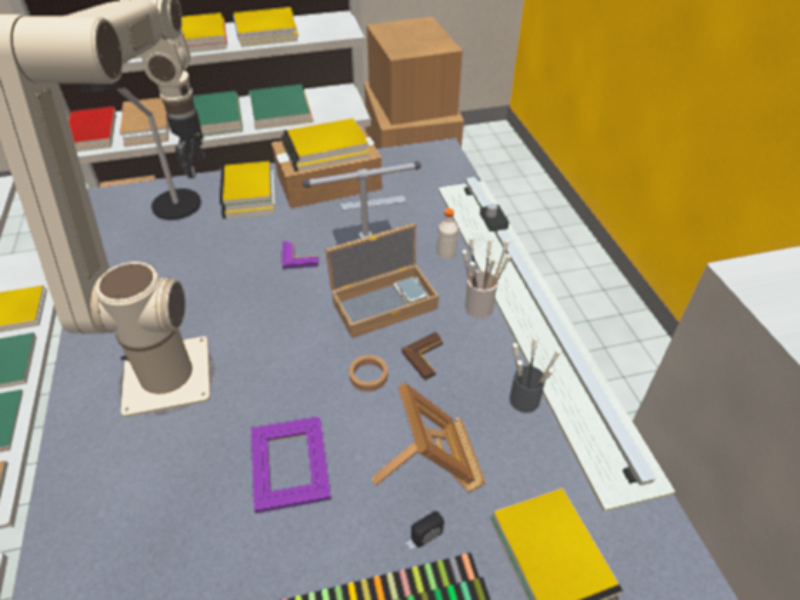

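View pics/top0.png

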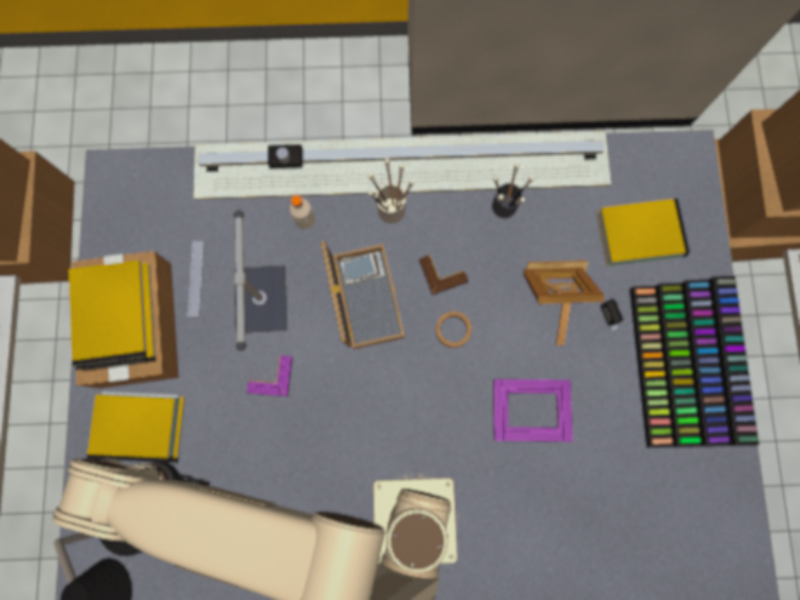

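The corner candidates in the top view are dark brown at (443,277) and purple at (272,378). The brown one fits. The frame candidates are brown on the easel at (563,283) and purple lying flat at (532,410), and the brown one fits here too. I'll confirm both in a crop.

```bash
cat > h.py <<'E'
import numpy as np,cv2
from scipy.spatial.transform import Rotation as Ro
def cam(s,obs=None):
    if "eye" in s: return s["camera_matrix"],np.array(s["eye"]),Ro.from_euler('xyz',s["attitude"],degrees=True).as_matrix()
    T=np.eye(4);T[:3,:3]=Ro.from_euler('xyz',obs["tcp_rot"],degrees=True).as_matrix();T[:3,3]=obs["tcp_pos"]
    T=T@s["T_tool_cam"];return s["camera_matrix"],T[:3,3],T[:3,:3]
def proj(c,P):
    K,e,R=c;p=(np.atleast_2d(P)-e)@R;p=p@K.T;return p[:,:2]/p[:,2:]
def back(c,uv,z):
    K,e,R=c;uv=np.atleast_2d(uv);d=np.c_[uv,np.ones(len(uv))]@np.linalg.inv(K).T@R.T
    z=np.broadcast_to(z,len(uv));return e+d*((z-e[2])/d[:,2])[:,None]
E
python3 - <<'E'
from h import *
t=np.load("top0.npz");s=np.load("side0.npz")
a=cv2.resize(t["frame"][135:255,150:440,::-1],(800,331),interpolation=cv2.INTER_CUBIC)
b=cv2.resize(s["frame"][100:350,180:380,::-1],(640,800),interpolation=cv2.INTER_CUBIC)
cv2.imwrite("pics/c1.png",a)
b1=cv2.resize(s["frame"][105:265,190:370,::-1],(675,600),interpolation=cv2.INTER_CUBIC)
cv2.imwrite("pics/c2.png",b1)
c=cam(t);k=560/800
for n,u,v,z in [("cornerbrown",430,292,.02),("case c",375,297,.0),("stand top",240,279,.225),("ball",238,213,.225),("ball",241,346,.225)]:
    print(n,back(c,[u*k,v*k],z).round(3))
E
```

```text
cornerbrown [[ 0.554 -0.06   0.02 ]]
case c [[0.549 0.081 0.   ]]
stand top [[0.554 0.372 0.225]]
ball [[0.708 0.379 0.225]]
ball [[0.403 0.368 0.225]]
```

View pics/c1.png

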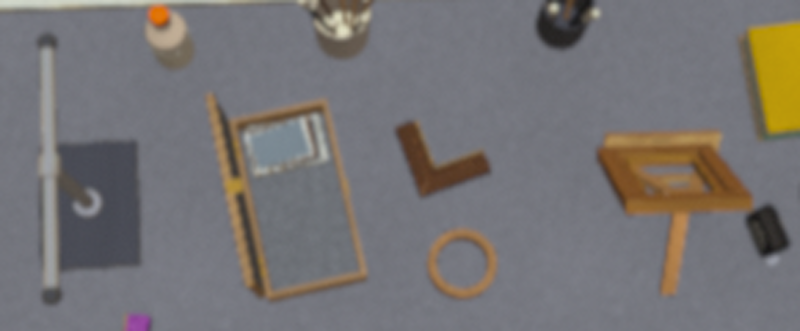

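View pics/c2.png

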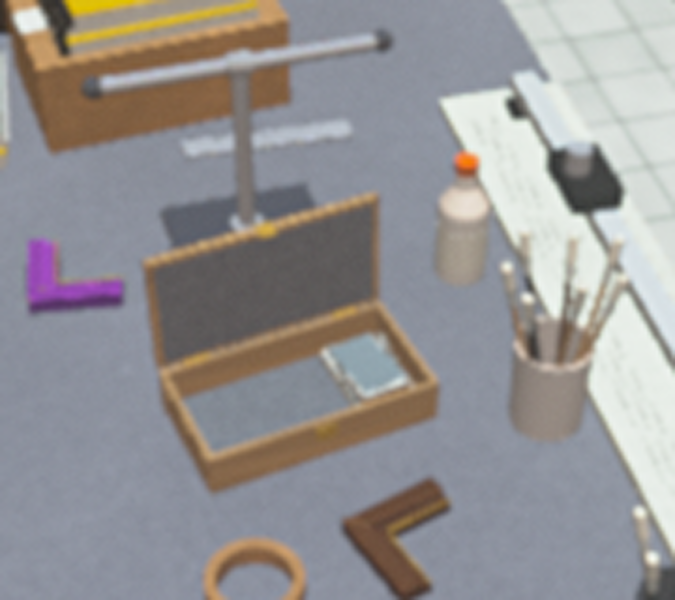

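```bash
python3 - <<'E'
from h import *
from scipy.optimize import least_squares
t=cam(np.load("top0.npz"));s=cam(np.load("side0.npz"))
U1=lambda p:np.array(p,float)/2.7586+[150,135]
U2=lambda p:np.array(p,float)/3.75+[190,105]
def pose(loc,uvt,x0,fixz=0):
    loc=np.array(loc)/1000.
    def f(p):
        R=Ro.from_euler('z',p[2]).as_matrix();return (proj(t,loc@R.T+[p[0],p[1],0])-U1(uvt)).ravel()
    r=least_squares(f,x0);return r.x[:2].round(4),np.degrees(r.x[2]).round(2),r.fun.round(1)
print("case",pose([[65,-120,48],[-65,-120,48],[-65,120,48],[65,120,48]],[(230,122),(327,101),(366,272),(268,298)],[.55,.08,1.7]))
print("corner",pose([[-50,-50,10],[-50,50,20],[-18,50,20],[50,-18,20],[50,-50,20],[-18,-18,14]],[(423,195),(396,126),(414,121),(486,151),(490,171),(433,166)],[.55,-.1,-1.3]))
def tri(a,b):
    f=lambda P:np.r_[(proj(t,P)-U1(a)).ravel(),(proj(s,P)-U2(b)).ravel()]
    r=least_squares(f,[.5,.2,.1]);return r.x.round(4),r.fun.round(1)
print("ballfar",tri((47,40),(384,40)));print("ballnear",tri((51,295),(92,86)))
print("lidfar",tri((210,95),(377,197)));print("mid T",tri((48,163),(240,63)))
# easel: frame corners in top view, local easel coords
c,d=np.cos(np.radians(33)),np.sin(np.radians(33))
def P(u,w,n): return [-u*d+n*c, w, u*c+n*d]  # up slope, y, normal
# y+ is left in image
loc=[P(226,75,0),P(226,-75,0),P(226,-75,18),P(36,75,18),P(226,75,18)]
fx=np.array(loc)/1000
for n0 in (0,):
    print(pose(loc[:3],[(628,212),(750,209),(750,197)],[.55,-.35,0]))
print(back(t,U1([(462,263),(767,232)]),[.025,.058]).round(3))
o=cv2.resize(np.load("top0.npz")["frame"][170:255,355:445,::-1],(635,600),interpolation=cv2.INTER_CUBIC);cv2.imwrite("pics/e1.png",o)
E
```

```text
case (array([0.5455, 0.0952]), np.float64(101.14), array([-0.3, -0.6, -0.3, -0.8,  0.6,  1.2, -0. ,  0.1]))
corner (array([ 0.61  , -0.0975]), np.float64(-72.24), array([-1. ,  0.9, -0.5,  0.3,  1.2, -0.8, -1. , -0.8,  0.6,  0. ,  0.6,
        0.3]))
ballfar (array([0.7081, 0.3788, 0.222 ]), array([ 0., -0., -0.,  0.]))
ballnear (array([0.4042, 0.3685, 0.2242]), array([-0. , -0.1, -0.1,  0. ]))
lidfar (array([0.65  , 0.1927, 0.1711]), array([ 0. , -0.2, -0.3,  0.1]))
mid T (array([0.5573, 0.3749, 0.2222]), array([ 0. ,  0.3,  0.3, -0.1]))
(array([ 0.6058, -0.3707]), np.float64(-0.69), array([-1.5,  0.2,  0.5,  0.3,  1. , -0.5]))
[[ 0.456 -0.115  0.025]
 [ 0.477 -0.503  0.058]]
```

View pics/e1.png

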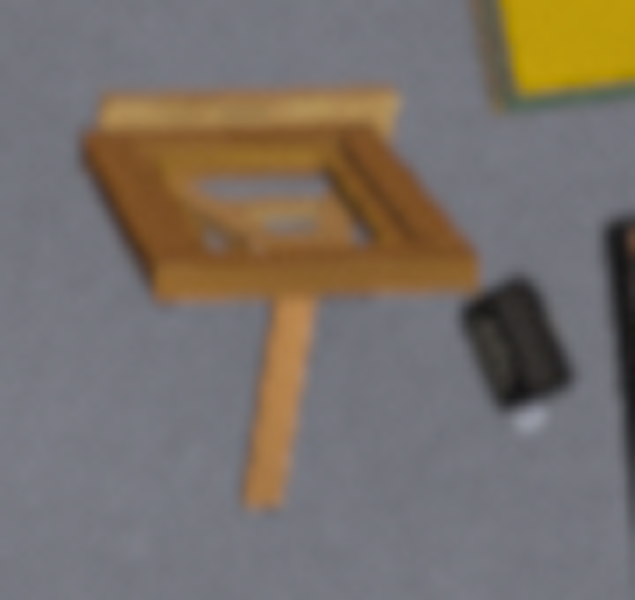

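```bash
cat >> h.py <<'E'
def plan(pos,rpy,n,jaw,start=None):
    from bench import manip
    import json
    o=manip.get_obs()
    p0,R0=(o["tcp_pos"],Ro.from_euler('xyz',o["tcp_rot"],degrees=True)) if start is None else (np.array(start[0]),Ro.from_euler('xyz',start[1],degrees=True))
    p1=np.array(pos);R1=Ro.from_euler('xyz',rpy,degrees=True)
    w=(R0.inv()*R1).as_rotvec()/n;d=(p1-p0)/n;R=R0;rows=[]
    for i in range(n):
        rows.append(dict(delta_pos=[float(x) for x in R.inv().apply(d*1000).round(1)],turn=[float(x) for x in w.round(3)],jaw=jaw));R=R*Ro.from_rotvec(w)
    print("from",p0.round(4),R0.as_euler('xyz',degrees=True).round(1))
    for r in rows: print(json.dumps(r))
    return (p1,rpy)
E
python3 - <<'E'
from h import *
plan([.565,-.113,.23],[180,0,107.8],16,.35)
E
```

```text
from [0.1307 0.4821 0.2306] [-179.9    0.   164.8]
{"delta_pos": [-35.9, -28.8, 0.1], "turn": [-0.0, 0.0, 0.062], "jaw": 0.35}
{"delta_pos": [-37.7, -26.5, 0.1], "turn": [-0.0, 0.0, 0.062], "jaw": 0.35}
{"delta_pos": [-39.2, -24.1, 0.1], "turn": [-0.0, 0.0, 0.062], "jaw": 0.35}
{"delta_pos": [-40.6, -21.6, 0.1], "turn": [-0.0, 0.0, 0.062], "jaw": 0.35}
{"delta_pos": [-41.9, -19.1, 0.1], "turn": [-0.0, 0.0, 0.062], "jaw": 0.35}
{"delta_pos": [-43.0, -16.4, 0.1], "turn": [-0.0, 0.0, 0.062], "jaw": 0.35}
{"delta_pos": [-44.0, -13.7, 0.1], "turn": [-0.0, 0.0, 0.062], "jaw": 0.35}
{"delta_pos": [-44.7, -11.0, 0.1], "turn": [-0.0, 0.0, 0.062], "jaw": 0.35}
{"delta_pos": [-45.3, -8.2, 0.1], "turn": [-0.0, 0.0, 0.062], "jaw": 0.35}
{"delta_pos": [-45.7, -5.3, 0.1], "turn": [-0.0, 0.0, 0.062], "jaw": 0.35}
{"delta_pos": [-46.0, -2.5, 0.0], "turn": [-0.0, 0.0, 0.062], "jaw": 0.35}
{"delta_pos": [-46.0, 0.4, 0.0], "turn": [-0.0, 0.0, 0.062], "jaw": 0.35}
{"delta_pos": [-45.9, 3.3, 0.0], "turn": [-0.0, 0.0, 0.062], "jaw": 0.35}
{"delta_pos": [-45.6, 6.1, 0.0], "turn": [-0.0, 0.0, 0.062], "jaw": 0.35}
{"delta_pos": [-45.2, 8.9, 0.0], "turn": [-0.0, 0.0, 0.062], "jaw": 0.35}
{"delta_pos": [-44.5, 11.7, 0.0], "turn": [-0.0, 0.0, 0.062], "jaw": 0.35}
```

Request:
jog_arm(moves=[{"delta_pos": [-36, -29, 0], "turn": [0, 0, 0.062], "jaw": 0.35}, {"delta_pos": [-38, -26, 0], "turn": [0, 0, 0.062], "jaw": 0.35}, {"delta_pos": [-39, -24, 0], "turn": [0, 0, 0.062], "jaw": 0.35}, {"delta_pos": [-41, -22, 0], "turn": [0, 0, 0.062], "jaw": 0.35}, {"delta_pos": [-42, -19, 0], "turn": [0, 0, 0.062], "jaw": 0.35}, {"delta_pos": [-43, -16, 0], "turn": [0, 0, 0.062], "jaw": 0.35}, {"delta_pos": [-44, -14, 0], "turn": [0, 0, 0.062], "jaw": 0.35}, {"delta_pos": [-45, -11, 0], "turn": [0, 0, 0.062], "jaw": 0.35}])

```text
time: 1.15
tcp_pos: [0.3496, 0.1836, 0.2312]
tcp_rot: [180.0, -0.0, 136.3]
contact_force: [1.1, 0.0, 0.3]
width: 0.0551
finger_force: 0.0
```

Request:
jog_arm(moves=[{"delta_pos": [-45, -8, 0], "turn": [0, 0, 0.062], "jaw": 0.35}, {"delta_pos": [-46, -5, 0], "turn": [0, 0, 0.062], "jaw": 0.35}, {"delta_pos": [-46, -2, 0], "turn": [0, 0, 0.062], "jaw": 0.35}, {"delta_pos": [-46, 0, 0], "turn": [0, 0, 0.062], "jaw": 0.35}, {"delta_pos": [-46, 3, 0], "turn": [0, 0, 0.062], "jaw": 0.35}, {"delta_pos": [-46, 6, 0], "turn": [0, 0, 0.062], "jaw": 0.35}, {"delta_pos": [-45, 9, 0], "turn": [0, 0, 0.062], "jaw": 0.35}, {"delta_pos": [-45, 12, 0], "turn": [0, 0, 0.062], "jaw": 0.35}])

```text
time: 2.15
tcp_pos: [0.5681, -0.1137, 0.2309]
tcp_rot: [-180.0, -0.0, 107.9]
contact_force: [0.3, 0.4, 1.1]
width: 0.0558
finger_force: 0.0
```

```bash
python3 - <<'E'
from h import *
from bench import manip,viewer
o=manip.get_obs();s=viewer.snapshot("wrist");c=cam(s,o)
print(o["time"],o["tcp_pos"],o["tcp_rot"],o["width"])
f=s["frame"][:,:,::-1].copy();g=cv2.resize(f,(800,600),interpolation=cv2.INTER_CUBIC)
loc=np.array([[-50,-50,20],[-50,50,20],[-18,50,20],[50,-18,20],[50,-50,20],[-18,-18,14]])/1000
R=Ro.from_euler('z',-72.2,degrees=True).as_matrix()
uv=proj(c,loc@R.T+[.61,-.0975,0]);print(uv.round(0))
for p in uv: cv2.circle(g,tuple(int(x) for x in p/.7),3,(0,255,0),1)
cv2.imwrite("pics/w1.png",g);np.savez("w1.npz",frame=s["frame"],T_tool_cam=s["T_tool_cam"],camera_matrix=s["camera_matrix"],tcp_pos=o["tcp_pos"],tcp_rot=o["tcp_rot"])
E
```

```text
2.15 [ 0.56808412 -0.11368436  0.23088554] [-1.79971434e+02 -2.57092946e-02  1.07868071e+02] 0.05577677620488367
[[279. 142.]
 [365. 142.]
 [362. 169.]
 [305. 222.]
 [280. 222.]
 [306. 168.]]
```

View pics/w1.png

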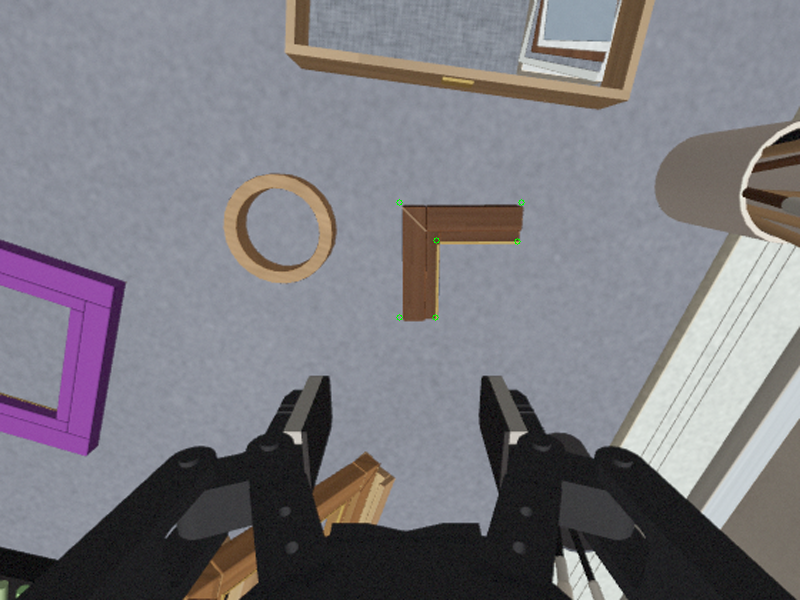

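The wrist view shows the brown corner at (403–522, 206–320), about 3 px from my prediction. The case's front rim runs (287,54)–(629,88). I'll refine both poses and plan the descent.

```bash
cat >> h.py <<'E'
def fit(c,loc,uv,x0):
    from scipy.optimize import least_squares
    loc=np.array(loc)/1000.;uv=np.array(uv)
    f=lambda p:(proj(c,loc@Ro.from_euler('z',p[2]).as_matrix().T+[p[0],p[1],0])-uv).ravel()
    r=least_squares(f,x0);print(r.x[:2].round(4),np.degrees(r.x[2]).round(2),r.fun.round(1));return r.x
E
python3 - <<'E'
from h import *
w=np.load("w1.npz");c=cam(w,w)
a=fit(c,[[-50,-50,20],[-50,50,20],[-18,50,14],[50,-18,14],[50,-50,20],[-18,-18,14]],np.array([(403,207),(522,206),(518,242),(437,319),(403,320),(437,242)])*.7,[.61,-.1,-1.26])
fit(c,[[-65,120,48],[-65,-120,48]],np.array([(287,54),(630,90)])*.7,[.55,.1,1.77])
fit(c,[[-65,120,48],[-65,-120,48],[-65,120,0],[-65,-120,0]],np.array([(287,54),(630,90),(303,68),(600,108)])*.7,[.55,.1,1.77])
R=Ro.from_euler('z',a[2]).as_matrix()
g=np.array([a[0],a[1],0])+R@[.005,-.034,0];print(g)
y=np.degrees(a[2])+180
st=plan([g[0],g[1],.10],[180,0,y],3,.35)
plan([g[0],g[1],.004],[180,0,y],3,.35,st)
E
```

```text
[ 0.6127 -0.0992] -71.66 [-1.4 -0.6  0.6 -0.6  0.   0.6  0.3 -0.7 -0.6  0.4  1.2  1. ]
[0.5466 0.0964] 102.57 [-1.  -0.   1.   0.2]
[0.5478 0.0958] 101.92 [-0.7 -0.6  0.7  2.8 -0.4  0.7  0.5 -2.9]
[ 0.58199725 -0.11464328  0.        ]
from [ 0.571  -0.1184  0.2299] [180.    0.2 107.6]
{"delta_pos": [0.3, 3.8, 43.3], "turn": [0.0, 0.001, -0.005], "jaw": 0.35}
{"delta_pos": [0.2, 3.9, 43.3], "turn": [0.0, 0.001, -0.005], "jaw": 0.35}
{"delta_pos": [0.1, 3.9, 43.3], "turn": [0.0, 0.001, -0.005], "jaw": 0.35}
from [ 0.582  -0.1146  0.1   ] [180.    0.  108.3]
{"delta_pos": [-0.0, -0.0, 32.0], "turn": [0.0, 0.0, 0.0], "jaw": 0.35}
{"delta_pos": [-0.0, -0.0, 32.0], "turn": [0.0, 0.0, 0.0], "jaw": 0.35}
{"delta_pos": [-0.0, -0.0, 32.0], "turn": [0.0, 0.0, 0.0], "jaw": 0.35}
```

Request:
jog_arm(moves=[{"delta_pos": [0, 4, 43], "turn": [0, 0, -0.005], "jaw": 0.35}, {"delta_pos": [0, 4, 43], "turn": [0, 0, -0.005], "jaw": 0.35}, {"delta_pos": [0, 4, 43], "turn": [0, 0, -0.005], "jaw": 0.35}, {"delta_pos": [0, 0, 32], "jaw": 0.35}, {"delta_pos": [0, 0, 32], "jaw": 0.35}, {"delta_pos": [0, 0, 31], "jaw": 0.35}, {"delta_pos": [0, 0, 0], "jaw": 0.35}, {"delta_pos": [0, 0, 0], "jaw": 0.35}])

```text
invalid input
```

Request:
jog_arm(moves=[{"delta_pos": [0, 0, 0], "jaw": 0.9}, {"delta_pos": [0, 0, 0], "jaw": 0.9}, {"delta_pos": [0, 0, 0], "jaw": 0.9}, {"delta_pos": [0, 0, 0], "jaw": 0.9}, {"delta_pos": [0, 0, 0], "jaw": 0.9}])

```text
invalid input
```

Request:
jog_arm(moves=[{"delta_pos": [0, 4, 43], "turn": [0, 0, -0.005], "jaw": 0.35}, {"delta_pos": [0, 4, 43], "turn": [0, 0, -0.005], "jaw": 0.35}, {"delta_pos": [0, 4, 43], "turn": [0, 0, -0.005], "jaw": 0.35}, {"delta_pos": [0, 0, 32], "turn": [0, 0, 0], "jaw": 0.35}, {"delta_pos": [0, 0, 32], "turn": [0, 0, 0], "jaw": 0.35}, {"delta_pos": [0, 0, 31], "turn": [0, 0, 0], "jaw": 0.35}, {"delta_pos": [0, 0, 0], "turn": [0, 0, 0], "jaw": 0.35}, {"delta_pos": [0, 0, 0], "turn": [0, 0, 0], "jaw": 0.35}])

```text
time: 3.2
tcp_pos: [0.5795, -0.1087, 0.0081]
tcp_rot: [180.0, 0.0, 108.9]
contact_force: [-0.0, 0.9, 1.0]
width: 0.0555
finger_force: 0.0
```

Request:
jog_arm(moves=[{"delta_pos": [0, 0, 0], "turn": [0, 0, 0], "jaw": 0.9}, {"delta_pos": [0, 0, 0], "turn": [0, 0, 0], "jaw": 0.9}, {"delta_pos": [0, 0, 0], "turn": [0, 0, 0], "jaw": 0.9}, {"delta_pos": [0, 0, 0], "turn": [0, 0, 0], "jaw": 0.9}, {"delta_pos": [0, 0, 0], "turn": [0, 0, 0], "jaw": 0.9}])

```text
time: 3.82
tcp_pos: [0.5803, -0.109, 0.0094]
tcp_rot: [179.8, 0.1, 108.8]
contact_force: [-0.5, 0.5, 6.2]
width: 0.0299
finger_force: 59.6
```

Request:
jog_arm(moves=[{"delta_pos": [0, 0, -25], "turn": [0, 0, 0], "jaw": 0.9}, {"delta_pos": [0, 0, -45], "turn": [0, 0, 0], "jaw": 0.9}, {"delta_pos": [0, 0, -45], "turn": [0, 0, 0], "jaw": 0.9}, {"delta_pos": [0, 0, 0], "turn": [0, 0, 0], "jaw": 0.9}])

```text
time: 4.32
tcp_pos: [0.5823, -0.1093, 0.1275]
tcp_rot: [179.5, 0.3, 108.8]
contact_force: [0.1, 0.1, -0.7]
width: 0.0303
finger_force: 59.5
```

```bash
python3 - <<'E'
from h import *
st=plan([.42,-.03,.135],[180,0,15.5],10,.9)
plan([.536,.0926,.135],[180,0,-77.7],10,.9,st)
E
```

```text
from [ 0.5823 -0.1093  0.1275] [179.5   0.3 108.8]
{"delta_pos": [12.7, -12.8, -0.9], "turn": [0.001, -0.0, 0.163], "jaw": 0.9}
{"delta_pos": [10.5, -14.7, -0.9], "turn": [0.001, -0.0, 0.163], "jaw": 0.9}
{"delta_pos": [8.0, -16.2, -0.9], "turn": [0.001, -0.0, 0.163], "jaw": 0.9}
{"delta_pos": [5.2, -17.3, -0.9], "turn": [0.001, -0.0, 0.163], "jaw": 0.9}
{"delta_pos": [2.4, -17.9, -0.9], "turn": [0.001, -0.0, 0.163], "jaw": 0.9}
{"delta_pos": [-0.6, -18.0, -0.9], "turn": [0.001, -0.0, 0.163], "jaw": 0.9}
{"delta_pos": [-3.5, -17.7, -0.8], "turn": [0.001, -0.0, 0.163], "jaw": 0.9}
{"delta_pos": [-6.3, -16.9, -0.8], "turn": [0.001, -0.0, 0.163], "jaw": 0.9}
{"delta_pos": [-9.0, -15.7, -0.8], "turn": [0.001, -0.0, 0.163], "jaw": 0.9}
{"delta_pos": [-11.4, -14.0, -0.8], "turn": [0.001, -0.0, 0.163], "jaw": 0.9}
from [ 0.42  -0.03   0.135] [180.    0.   15.5]
{"delta_pos": [14.5, -8.7, -0.0], "turn": [0.0, -0.0, 0.163], "jaw": 0.9}
{"delta_pos": [12.9, -10.9, -0.0], "turn": [0.0, -0.0, 0.163], "jaw": 0.9}
{"delta_pos": [10.9, -12.9, -0.0], "turn": [0.0, -0.0, 0.163], "jaw": 0.9}
{"delta_pos": [8.7, -14.5, -0.0], "turn": [0.0, -0.0, 0.163], "jaw": 0.9}
{"delta_pos": [6.2, -15.7, -0.0], "turn": [0.0, -0.0, 0.163], "jaw": 0.9}
{"delta_pos": [3.6, -16.5, -0.0], "turn": [0.0, -0.0, 0.163], "jaw": 0.9}
{"delta_pos": [0.9, -16.9, -0.0], "turn": [0.0, -0.0, 0.163], "jaw": 0.9}
{"delta_pos": [-1.9, -16.8, -0.0], "turn": [0.0, -0.0, 0.163], "jaw": 0.9}
{"delta_pos": [-4.6, -16.3, -0.0], "turn": [0.0, -0.0, 0.163], "jaw": 0.9}
{"delta_pos": [-7.1, -15.3, -0.0], "turn": [0.0, -0.0, 0.163], "jaw": 0.9}
```

Request:
jog_arm(moves=[{"delta_pos": [12.7, -12.8, -1], "turn": [0, 0, 0.163], "jaw": 0.9}, {"delta_pos": [10.5, -14.7, -1], "turn": [0, 0, 0.163], "jaw": 0.9}, {"delta_pos": [8, -16, -1], "turn": [0, 0, 0.163], "jaw": 0.9}, {"delta_pos": [5, -17, -1], "turn": [0, 0, 0.163], "jaw": 0.9}, {"delta_pos": [2.4, -18, -1], "turn": [0, 0, 0.163], "jaw": 0.9}, {"delta_pos": [-0.6, -18, -1], "turn": [0, 0, 0.163], "jaw": 0.9}, {"delta_pos": [-3.5, -17.7, -1], "turn": [0, 0, 0.163], "jaw": 0.9}, {"delta_pos": [-6.3, -17, -1], "turn": [0, 0, 0.163], "jaw": 0.9}])

```text
time: 5.32
tcp_pos: [0.448, -0.0451, 0.1294]
tcp_rot: [-179.9, 0.1, 33.8]
contact_force: [-0.9, 0.4, -0.9]
width: 0.0301
finger_force: 59.5
```

Request:
jog_arm(moves=[{"delta_pos": [-9, -15.7, 0], "turn": [0, 0, 0.163], "jaw": 0.9}, {"delta_pos": [-11.4, -14, 0], "turn": [0, 0, 0.163], "jaw": 0.9}, {"delta_pos": [14.5, -8.7, 0], "turn": [0, 0, 0.163], "jaw": 0.9}, {"delta_pos": [13, -11, 0], "turn": [0, 0, 0.163], "jaw": 0.9}, {"delta_pos": [11, -13, 0], "turn": [0, 0, 0.163], "jaw": 0.9}, {"delta_pos": [8.7, -14.5, 0], "turn": [0, 0, 0.163], "jaw": 0.9}, {"delta_pos": [6.2, -15.7, 0], "turn": [0, 0, 0.163], "jaw": 0.9}, {"delta_pos": [3.6, -16.5, 0], "turn": [0, 0, 0.163], "jaw": 0.9}])

```text
time: 6.32
tcp_pos: [0.4233, -0.1486, 0.1338]
tcp_rot: [-170.8, 2.8, -25.5]
contact_force: [-0.1, -0.4, -1.2]
width: 0.0296
finger_force: 59.6
```

Request:
jog_arm(moves=[{"delta_pos": [1, -17, 0], "turn": [0, 0, 0.163], "jaw": 0.9}, {"delta_pos": [-2, -17, 0], "turn": [0, 0, 0.163], "jaw": 0.9}, {"delta_pos": [-4.6, -16, 0], "turn": [0, 0, 0.163], "jaw": 0.9}, {"delta_pos": [-7, -15, 0], "turn": [0, 0, 0.163], "jaw": 0.9}, {"delta_pos": [0, 0, 0], "turn": [0, 0, 0], "jaw": 0.9}])

```text
time: 6.95
tcp_pos: [0.325, -0.2383, 0.1494]
tcp_rot: [-164.3, 10.5, -47.9]
contact_force: [0.4, 0.0, -1.7]
width: 0.0299
finger_force: 59.7
```

```bash
python3 - <<'E'
from h import *
from bench import manip,viewer
o=manip.get_obs();s=viewer.snapshot("wrist");c=cam(s,o)
print(o["time"],o["tcp_pos"],o["tcp_rot"],o["width"])
g=cv2.resize(s["frame"][:,:,::-1],(800,600),interpolation=cv2.INTER_CUBIC)
np.savez("w2.npz",frame=s["frame"],T_tool_cam=s["T_tool_cam"],camera_matrix=s["camera_matrix"],tcp_pos=o["tcp_pos"],tcp_rot=o["tcp_rot"])
R=Ro.from_euler('z',101.8,degrees=True).as_matrix()
for p in proj(c,np.array([[x,y,48] for x in(-65,65,-59,59) for y in(-120,120,114)]+[[59,-47,6],[-59,-47,6]])/1000@R.T+[.547,.0958,0]):
    if abs(p).max()<1000: cv2.circle(g,tuple(int(x) for x in p/.7),3,(0,255,0),1)
cv2.imwrite("pics/w2.png",g)
plan([.536,.0926,.135],[180,0,-77.7],2,.9)
E
```

```text
6.95 [ 0.32504633 -0.23828974  0.14935818] [-164.34428691   10.54635791  -47.90690485] 0.029870575769801084
from [ 0.3261 -0.2377  0.1495] [-164.3   10.5  -47.8]
{"delta_pos": [-49.5, -177.2, 67.0], "turn": [-0.11, 0.124, 0.246], "jaw": 0.9}
{"delta_pos": [-98.6, -164.7, 38.8], "turn": [-0.11, 0.124, 0.246], "jaw": 0.9}
```

View pics/w2.png

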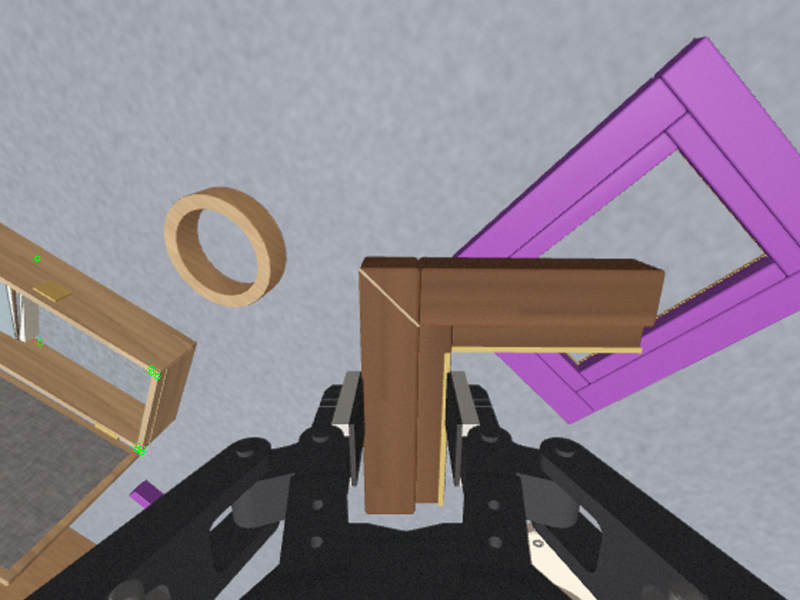

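The J6 limit stopped the turn, so the move drifted. The corner is still held well. I'll turn back the other way.

```bash
python3 - <<'E'
from h import *
from bench import manip
print(manip.get_obs()["q"].round(1))
st=plan([.40,-.05,.15],[180,0,16],8,.9)
E
```

```text
[-47.8  14.1 -14.8  71.5  15.7 179.9]
from [ 0.3261 -0.2377  0.1495] [-164.3   10.5  -47.8]
{"delta_pos": [-11.0, -21.2, 8.0], "turn": [-0.043, 0.001, -0.141], "jaw": 0.9}
{"delta_pos": [-7.9, -22.9, 7.0], "turn": [-0.043, 0.001, -0.141], "jaw": 0.9}
{"delta_pos": [-4.6, -24.1, 6.0], "turn": [-0.043, 0.001, -0.141], "jaw": 0.9}
{"delta_pos": [-1.1, -24.7, 5.0], "turn": [-0.043, 0.001, -0.141], "jaw": 0.9}
{"delta_pos": [2.3, -24.8, 3.9], "turn": [-0.043, 0.001, -0.141], "jaw": 0.9}
{"delta_pos": [5.8, -24.4, 2.8], "turn": [-0.043, 0.001, -0.141], "jaw": 0.9}
{"delta_pos": [9.2, -23.4, 1.8], "turn": [-0.043, 0.001, -0.141], "jaw": 0.9}
{"delta_pos": [12.4, -21.9, 0.8], "turn": [-0.043, 0.001, -0.141], "jaw": 0.9}
```

Request:
jog_arm(moves=[{"delta_pos": [-11, -21, 8], "turn": [-0.043, 0, -0.141], "jaw": 0.9}, {"delta_pos": [-8, -23, 7], "turn": [-0.043, 0, -0.141], "jaw": 0.9}, {"delta_pos": [-4.6, -24, 6], "turn": [-0.043, 0, -0.141], "jaw": 0.9}, {"delta_pos": [-1, -25, 5], "turn": [-0.043, 0, -0.141], "jaw": 0.9}, {"delta_pos": [2.3, -25, 4], "turn": [-0.043, 0, -0.141], "jaw": 0.9}, {"delta_pos": [5.8, -24.4, 3], "turn": [-0.043, 0, -0.141], "jaw": 0.9}, {"delta_pos": [9, -23, 2], "turn": [-0.043, 0, -0.141], "jaw": 0.9}, {"delta_pos": [12, -22, 1], "turn": [-0.043, 0, -0.141], "jaw": 0.9}])

```text
time: 8.0
tcp_pos: [0.4, -0.0471, 0.1499]
tcp_rot: [-179.7, 0.4, 16.7]
contact_force: [-0.1, -0.4, -1.4]
width: 0.0298
finger_force: 59.7
```

```bash
python3 - <<'E'
from h import *
from bench import manip
print(manip.get_obs()["q"].round(1))
st=plan([.40,-.03,.15],[180,0,100],8,.9)
st=plan([.40,-.03,.15],[180,0,184],8,.9,st)
st=plan([.536,.0926,.15],[180,0,282.3],10,.9,st)
E
```

```text
[-6.800e+00  6.600e+00 -2.130e+01  6.260e+01  1.000e-01  1.565e+02]
from [ 0.4    -0.0471  0.1499] [-179.7    0.4   16.7]
{"delta_pos": [0.6, -2.0, -0.0], "turn": [-0.001, 0.0, -0.182], "jaw": 0.9}
{"delta_pos": [1.0, -1.9, -0.0], "turn": [-0.001, 0.0, -0.182], "jaw": 0.9}
{"delta_pos": [1.3, -1.7, -0.0], "turn": [-0.001, 0.0, -0.182], "jaw": 0.9}
{"delta_pos": [1.6, -1.4, -0.0], "turn": [-0.001, 0.0, -0.182], "jaw": 0.9}
{"delta_pos": [1.8, -1.1, -0.0], "turn": [-0.001, 0.0, -0.182], "jaw": 0.9}
{"delta_pos": [2.0, -0.8, -0.0], "turn": [-0.001, 0.0, -0.182], "jaw": 0.9}
{"delta_pos": [2.1, -0.4, -0.0], "turn": [-0.001, 0.0, -0.182], "jaw": 0.9}
{"delta_pos": [2.1, -0.0, -0.0], "turn": [-0.001, 0.0, -0.182], "jaw": 0.9}
from [ 0.4  -0.03  0.15] [180.   0. 100.]
{"delta_pos": [0.0, 0.0, 0.0], "turn": [0.0, 0.0, -0.183], "jaw": 0.9}
{"delta_pos": [0.0, 0.0, 0.0], "turn": [0.0, 0.0, -0.183], "jaw": 0.9}
{"delta_pos": [0.0, 0.0, 0.0], "turn": [0.0, 0.0, -0.183], "jaw": 0.9}
{"delta_pos": [0.0, 0.0, 0.0], "turn": [0.0, 0.0, -0.183], "jaw": 0.9}
{"delta_pos": [0.0, 0.0, 0.0], "turn": [0.0,
[... 339 characters left out ...]
-0.172], "jaw": 0.9}
{"delta_pos": [-16.1, 8.7, 0.0], "turn": [-0.0, 0.0, -0.172], "jaw": 0.9}
{"delta_pos": [-17.4, 5.8, 0.0], "turn": [-0.0, 0.0, -0.172], "jaw": 0.9}
{"delta_pos": [-18.1, 2.7, 0.0], "turn": [-0.0, 0.0, -0.172], "jaw": 0.9}
{"delta_pos": [-18.3, -0.4, -0.0], "turn": [-0.0, 0.0, -0.172], "jaw": 0.9}
{"delta_pos": [-18.0, -3.5, -0.0], "turn": [-0.0, 0.0, -0.172], "jaw": 0.9}
{"delta_pos": [-17.1, -6.5, -0.0], "turn": [-0.0, 0.0, -0.172], "jaw": 0.9}
{"delta_pos": [-15.7, -9.4, -0.0], "turn": [-0.0, 0.0, -0.172], "jaw": 0.9}
{"delta_pos": [-13.9, -11.9, -0.0], "turn": [-0.0, 0.0, -0.172], "jaw": 0.9}
{"delta_pos": [-11.7, -14.1, -0.0], "turn": [-0.0, 0.0, -0.172], "jaw": 0.9}
```

Request:
jog_arm(moves=[{"delta_pos": [2, -2, 0], "turn": [0, 0, -0.182], "jaw": 0.9}, {"delta_pos": [2, -2, 0], "turn": [0, 0, -0.182], "jaw": 0.9}, {"delta_pos": [2, -2, 0], "turn": [0, 0, -0.182], "jaw": 0.9}, {"delta_pos": [2, -1, 0], "turn": [0, 0, -0.182], "jaw": 0.9}, {"delta_pos": [2, -1, 0], "turn": [0, 0, -0.182], "jaw": 0.9}, {"delta_pos": [2, 0, 0], "turn": [0, 0, -0.182], "jaw": 0.9}, {"delta_pos": [2, 0, 0], "turn": [0, 0, -0.182], "jaw": 0.9}, {"delta_pos": [2, 0, 0], "turn": [0, 0, -0.182], "jaw": 0.9}])

```text
time: 9.0
tcp_pos: [0.4041, -0.0297, 0.1498]
tcp_rot: [-179.6, -0.3, 100.2]
contact_force: [0.2, 0.3, -1.1]
width: 0.0297
finger_force: 59.8
```

Request:
jog_arm(moves=[{"delta_pos": [0, 0, 0], "turn": [0, 0, -0.183], "jaw": 0.9}, {"delta_pos": [0, 0, 0], "turn": [0, 0, -0.183], "jaw": 0.9}, {"delta_pos": [0, 0, 0], "turn": [0, 0, -0.183], "jaw": 0.9}, {"delta_pos": [0, 0, 0], "turn": [0, 0, -0.183], "jaw": 0.9}, {"delta_pos": [0, 0, 0], "turn": [0, 0, -0.183], "jaw": 0.9}, {"delta_pos": [0, 0, 0], "turn": [0, 0, -0.183], "jaw": 0.9}, {"delta_pos": [0, 0, 0], "turn": [0, 0, -0.183], "jaw": 0.9}, {"delta_pos": [0, 0, 0], "turn": [0, 0, -0.183], "jaw": 0.9}])

```text
time: 10.0
tcp_pos: [0.4042, -0.0297, 0.1498]
tcp_rot: [179.7, -0.5, -175.9]
contact_force: [-0.5, -0.2, -1.3]
width: 0.0299
finger_force: 59.8
```

Request:
jog_arm(moves=[{"delta_pos": [-14, 11, 0], "turn": [0, 0, -0.172], "jaw": 0.9}, {"delta_pos": [-16, 9, 0], "turn": [0, 0, -0.172], "jaw": 0.9}, {"delta_pos": [-17, 6, 0], "turn": [0, 0, -0.172], "jaw": 0.9}, {"delta_pos": [-18, 3, 0], "turn": [0, 0, -0.172], "jaw": 0.9}, {"delta_pos": [-18, 0, 0], "turn": [0, 0, -0.172], "jaw": 0.9}, {"delta_pos": [-18, -3.5, 0], "turn": [0, 0, -0.172], "jaw": 0.9}, {"delta_pos": [0, 0, 0], "turn": [0, 0, 0], "jaw": 0.9}])

```text
time: 10.88
tcp_pos: [0.4849, 0.0442, 0.1493]
tcp_rot: [179.5, -0.0, -117.2]
contact_force: [-0.7, -0.2, -1.1]
width: 0.0296
finger_force: 59.8
```

```bash
python3 - <<'E'
from h import *
from bench import manip
print(manip.get_obs()["q"].round(1))
st=plan([.536,.0926,.12],[180,0,282.3],5,.9)
E
```

```text
[  5.   15.7  -9.8  64.9   0.3 -57.8]
from [0.4849 0.0442 0.1493] [ 179.5   -0.  -117.2]
{"delta_pos": [-13.3, -4.7, 5.8], "turn": [0.002, 0.001, -0.138], "jaw": 0.9}
{"delta_pos": [-12.5, -6.5, 5.8], "turn": [0.002, 0.001, -0.138], "jaw": 0.9}
{"delta_pos": [-11.5, -8.1, 5.8], "turn": [0.002, 0.001, -0.138], "jaw": 0.9}
{"delta_pos": [-10.3, -9.6, 5.8], "turn": [0.002, 0.001, -0.138], "jaw": 0.9}
{"delta_pos": [-8.9, -10.9, 5.8], "turn": [0.002, 0.001, -0.138], "jaw": 0.9}
```

Request:
jog_arm(moves=[{"delta_pos": [-13, -5, 6], "turn": [0.002, 0, -0.138], "jaw": 0.9}, {"delta_pos": [-12.5, -6.5, 6], "turn": [0.002, 0, -0.138], "jaw": 0.9}, {"delta_pos": [-11.5, -8, 6], "turn": [0.002, 0, -0.138], "jaw": 0.9}, {"delta_pos": [-10, -9.6, 6], "turn": [0.002, 0, -0.138], "jaw": 0.9}, {"delta_pos": [-9, -11, 6], "turn": [0.002, 0, -0.138], "jaw": 0.9}, {"delta_pos": [0, 0, 0], "turn": [0, 0, 0], "jaw": 0.9}])

```text
time: 11.62
tcp_pos: [0.5349, 0.0907, 0.119]
tcp_rot: [-180.0, 0.1, -77.9]
contact_force: [-0.1, -0.1, -1.1]
width: 0.0298
finger_force: 59.7
```

```bash
python3 - <<'E'
from h import *
from bench import manip,viewer
o=manip.get_obs();s=viewer.snapshot("wrist");c=cam(s,o)
print(o["time"],o["tcp_pos"],o["tcp_rot"],o["q"].round(1))
g=cv2.resize(s["frame"][:,:,::-1],(800,600),interpolation=cv2.INTER_CUBIC)
np.savez("w3.npz",frame=s["frame"],T_tool_cam=s["T_tool_cam"],camera_matrix=s["camera_matrix"],tcp_pos=o["tcp_pos"],tcp_rot=o["tcp_rot"])
R=Ro.from_euler('z',101.8,degrees=True).as_matrix()
for p in proj(c,np.array([[x,y,48] for x in(-65,65,-59,59) for y in(-120,120,114,-114)]+[[59,-47,6],[-59,-47,6]])/1000@R.T+[.547,.0958,0]):
    if abs(p).max()<1000: cv2.circle(g,tuple(int(x) for x in p/.7),3,(0,255,0),1)
cv2.imwrite("pics/w3.png",g)
plan([.536,.0926,.12],[180,0,-77.7],2,.9)
E
```

```text
11.625 [0.53488179 0.09071598 0.11896737] [-1.79991876e+02  1.45364253e-01 -7.78948624e+01] [  9.5  22.7  -4.5  62.8   0.1 -92.6]
from [0.5347 0.0903 0.1193] [-1.80e+02  1.00e-01 -7.79e+01]
{"delta_pos": [-1.0, -0.9, -0.4], "turn": [-0.0, 0.001, -0.002], "jaw": 0.9}
{"delta_pos": [-1.0, -0.9, -0.4], "turn": [-0.0, 0.001, -0.002], "jaw": 0.9}
```

View pics/w3.png

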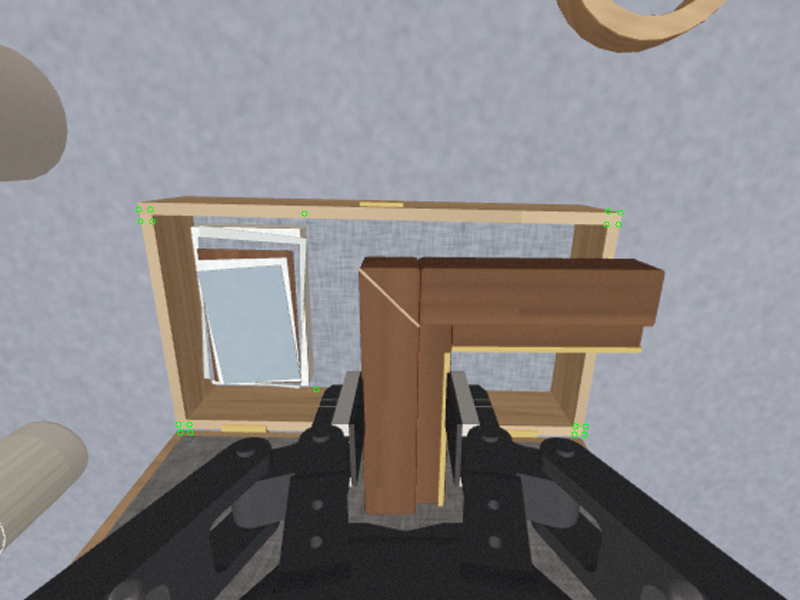

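The view shows the case rim within about 3 px of my prediction, and the held corner square to the case. I'll fit both to get the final offset.

```bash
python3 - <<'E'
from h import *
w=np.load("w3.npz");c=cam(w,w);h=(w["tcp_pos"][2]-.009)*1000
cs=fit(c,[[-65,-120,48],[-65,120,48],[65,120,48],[65,-120,48]],np.array([(138,207),(621,217),(587,435),(178,433)])*.7,[.547,.096,1.777])
k=fit(c,[[-50,-50,20+h],[-50,50,20+h],[-18,50,14+h],[-18,-18,14+h],[50,-18,14+h],[50,-50,20+h]],np.array([(361,268),(662,270),(641,350),(450,350),(441,504),(366,513)])*.7,[.503,.087,1.777])
R=Ro.from_euler('z',cs[2]).as_matrix()[:2,:2]
print("corner in case mm",R.T@(k[:2]-cs[:2])*1000,np.degrees(k[2]-cs[2]))
E
```

```text
[0.5468 0.0961] 101.37 [ 0.8  0.7  0.4 -1.7 -2.7  1.2  1.3 -0.6]
[0.5021 0.0812] 101.79 [-3.6 -0.9  4.3 -1.  -0.7  1.6 -0.   0.9  1.6 -0.2 -1.7  1.3]
corner in case mm [-5.81306483 46.72258598] 0.4217447532490601
```

Request:
jog_arm(moves=[{"delta_pos": [-4, 0, 30], "turn": [0, 0, 0], "jaw": 0.9}, {"delta_pos": [0, 0, 30], "turn": [0, 0, 0], "jaw": 0.9}, {"delta_pos": [0, 0, 25], "turn": [0, 0, 0], "jaw": 0.9}, {"delta_pos": [0, 0, 12], "turn": [0, 0, 0], "jaw": 0.9}, {"delta_pos": [0, 0, 4], "turn": [0, 0, 0], "jaw": 0.9}, {"delta_pos": [0, 0, 2], "turn": [0, 0, 0], "jaw": 0.9}, {"delta_pos": [0, 0, 0], "turn": [0, 0, 0], "jaw": 0.9}])

```text
time: 12.55
tcp_pos: [0.5357, 0.0945, 0.0176]
tcp_rot: [-179.8, 0.1, -77.8]
contact_force: [-0.7, -0.9, -1.1]
width: 0.03
finger_force: 59.8
```

Request:
jog_arm(moves=[{"delta_pos": [0, 0, 1.5], "turn": [0, 0, 0], "jaw": 0.9}, {"delta_pos": [0, 0, 1], "turn": [0, 0, 0], "jaw": 0.9}, {"delta_pos": [0, 0, 0], "turn": [0, 0, 0], "jaw": 0.9}])

```text
time: 12.92
tcp_pos: [0.5359, 0.0946, 0.0156]
tcp_rot: [-179.8, 0.1, -77.8]
contact_force: [-0.7, 0.2, 5.8]
width: 0.0296
finger_force: 62.2
```

Contact. I'll open the fingers a little and lift.

Request:
jog_arm(moves=[{"delta_pos": [0, 0, 0], "turn": [0, 0, 0], "jaw": 0.5}, {"delta_pos": [0, 0, 0], "turn": [0, 0, 0], "jaw": 0.45}, {"delta_pos": [0, 0, 0], "turn": [0, 0, 0], "jaw": 0.45}, {"delta_pos": [0, 0, -10], "turn": [0, 0, 0], "jaw": 0.45}, {"delta_pos": [0, 0, -40], "turn": [0, 0, 0], "jaw": 0.45}, {"delta_pos": [0, 0, -50], "turn": [0, 0, 0], "jaw": 0.45}, {"delta_pos": [0, 0, -50], "turn": [0, 0, 0], "jaw": 0.45}, {"delta_pos": [0, 0, -50], "turn": [0, 0, 0], "jaw": 0.6}])

```text
time: 13.92
tcp_pos: [0.5346, 0.0938, 0.2167]
tcp_rot: [-179.8, 0.1, -77.8]
contact_force: [1.1, -0.2, -0.1]
width: 0.0343
finger_force: 0.0
```

```bash
python3 - <<'E'
from h import *
from bench import manip,viewer
o=manip.get_obs();print(o["time"],o["tcp_pos"],o["tcp_rot"],o["width"],o["q"].round(1))
s=viewer.snapshot("wrist");a=s["frame"][:,:,::-1]
t=viewer.snapshot("side")["frame"][105:265,190:370,::-1]
g=np.hstack([cv2.resize(a,(420,315)),cv2.resize(t,(354,315))])
cv2.imwrite("pics/p1.png",g)
E
```

```text
13.925 [0.53457151 0.09381862 0.21672121] [-1.79834924e+02  1.39636852e-01 -7.77692345e+01] 0.034317704326756605 [  9.9  18.9   5.   76.    0.1 -92.4]
```

View pics/p1.png

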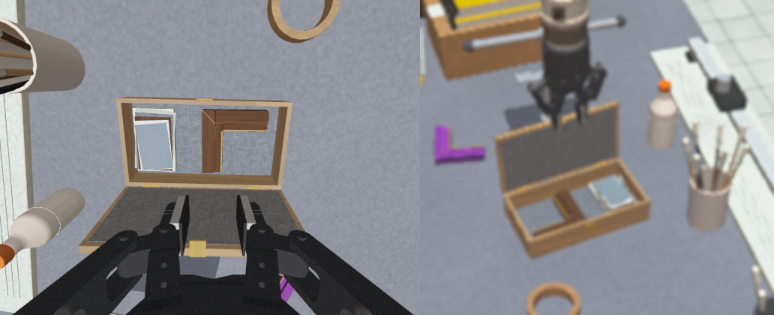

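The corner lies flat in the case with the chips beside it, and the lid is about upright. Next I'll move the closed fingers over the lid and down behind it.

Request:
jog_arm(moves=[{"delta_pos": [-40, 0, 0], "turn": [0, 0, 0], "jaw": 1}, {"delta_pos": [-40, 0, 0], "turn": [0, 0, 0], "jaw": 1}, {"delta_pos": [-40, 0, 0], "turn": [0, 0, 0], "jaw": 1}, {"delta_pos": [0, 0, 0], "turn": [0, 0, 0], "jaw": 1}, {"delta_pos": [0, 0, 39], "turn": [0, 0, 0], "jaw": 1}, {"delta_pos": [0, 0, 39], "turn": [0, 0, 0], "jaw": 1}, {"delta_pos": [0, 0, 0], "turn": [0, 0, 0], "jaw": 1}])

```text
time: 14.9
tcp_pos: [0.5068, 0.2095, 0.1335]
tcp_rot: [179.7, 0.0, -77.8]
contact_force: [0.1, -0.1, -0.3]
width: 0.0002
finger_force: 0.0
```

```bash
python3 - <<'E'
from h import *
from bench import manip
o=manip.get_obs();a=np.radians(101.6);cx=np.array([np.cos(a),np.sin(a)]);cy=np.array([-np.sin(a),np.cos(a)])
H=np.array([.5468,.0961])+.065*cx;d=o["tcp_pos"][:2]-H;u=d@cx*1000;z=o["tcp_pos"][2]*1000;print("u,y,z",u,d@cy,z)
for th in range(106,-7,-8):
    r=np.radians(max(th,-1));U=-100*np.cos(r)+10*np.sin(r)+11;Z=48.5+100*np.sin(r)+10*np.cos(r)
    print(th,round(u-U,1),round(z-Z,1));u,z=U,Z
E
```

```text
u,y,z 54.0913779520097 0.016418244926908902 133.48267840810408
106 5.9 -8.4
98 13.4 -4.3
90 13.8 -2.4
82 14.0 -0.4
74 13.9 1.5
66 13.6 3.5
58 13.0 5.3
50 12.1 7.1
42 11.0 8.7
34 9.7 10.1
26 8.2 11.4
18 6.5 12.4
10 4.7 13.2
2 2.8 13.7
-6 0.6 5.2
```

Request:
jog_arm(moves=[{"delta_pos": [6, 0, -8], "turn": [0, 0, 0], "jaw": 1}, {"delta_pos": [13.4, 0, -4], "turn": [0, 0, 0], "jaw": 1}, {"delta_pos": [14, 0, -2.4], "turn": [0, 0, 0], "jaw": 1}, {"delta_pos": [14, 0, 0], "turn": [0, 0, 0], "jaw": 1}, {"delta_pos": [14, 0, 1.5], "turn": [0, 0, 0], "jaw": 1}])

```text
time: 15.52
tcp_pos: [0.5231, 0.1505, 0.1501]
tcp_rot: [-179.8, 0.2, -77.8]
contact_force: [-0.4, 2.5, 1.3]
width: -0.0001
finger_force: 1.2
```

Request:
jog_arm(moves=[{"delta_pos": [13.6, 0, 3.5], "turn": [0, 0, 0], "jaw": 1}, {"delta_pos": [13, 0, 5.3], "turn": [0, 0, 0], "jaw": 1}, {"delta_pos": [12, 0, 7], "turn": [0, 0, 0], "jaw": 1}, {"delta_pos": [11, 0, 8.7], "turn": [0, 0, 0], "jaw": 1}])

```text
time: 16.02
tcp_pos: [0.5328, 0.1018, 0.1239]
tcp_rot: [-179.9, 0.1, -77.8]
contact_force: [0.0, 0.1, 2.4]
width: 0.0002
finger_force: 1.0
```

```bash
cat > l.py <<'E'
from h import *
from bench import manip
o=manip.get_obs();a=np.radians(101.6);cx=np.array([np.cos(a),np.sin(a)]);cy=np.array([-np.sin(a),np.cos(a)])
H=np.array([.5468,.0961])+.065*cx;d=o["tcp_pos"][:2]-H;u=d@cx*1000;z=o["tcp_pos"][2]*1000;print("u,y,z",u,d@cy,z,o["contact_force"])
# lid angle if tip corner (u-11,z) touches outer face
p,q=u-11,z-48.5;print("theta",np.degrees(np.arctan2(q,-p)-np.arcsin(10/np.hypot(p,q))))
E
python3 l.py
```

```text
u,y,z -56.595525485443616 0.012531314068094221 123.87756765940894 [0.02965306 0.10000462 2.36293541]
theta 42.44728398888505
```

Pushing well: about 2.4 N at 42°. I'll finish closing the lid.

Request:
jog_arm(moves=[{"delta_pos": [9.7, 0, 10], "turn": [0, 0, 0], "jaw": 1}, {"delta_pos": [8, 0, 11.4], "turn": [0, 0, 0], "jaw": 1}, {"delta_pos": [6.5, 0, 12.4], "turn": [0, 0, 0], "jaw": 1}, {"delta_pos": [4.7, 0, 13], "turn": [0, 0, 0], "jaw": 1}, {"delta_pos": [2.8, 0, 13], "turn": [0, 0, 0], "jaw": 1}, {"delta_pos": [0, 0, 5], "turn": [0, 0, 0], "jaw": 1}, {"delta_pos": [0, 0, 2], "turn": [0, 0, 0], "jaw": 1}, {"delta_pos": [0, 0, 0], "turn": [0, 0, 0], "jaw": 1}])

```text
time: 17.02
tcp_pos: [0.5392, 0.0719, 0.0586]
tcp_rot: [-179.9, 0.1, -77.8]
contact_force: [-3.6, -2.7, 5.8]
width: 0.0002
finger_force: 3.4
```

```bash
python3 l.py
```

```text
u,y,z -87.1583782624882 0.012275765157411864 58.56004354447909 [-3.59391959 -2.74501198  5.8437293 ]
theta 0.035046769620500504
```

Request:
jog_arm(moves=[{"delta_pos": [0, 0, 1.5], "turn": [0, 0, 0], "jaw": 1}, {"delta_pos": [0, 0, 0], "turn": [0, 0, 0], "jaw": 1}, {"delta_pos": [0, 0, 0], "turn": [0, 0, 0], "jaw": 1}])

```text
time: 17.4
tcp_pos: [0.5393, 0.0719, 0.0585]
tcp_rot: [-179.9, 0.1, -77.8]
contact_force: [-5.4, -3.3, 14.7]
width: -0.0002
finger_force: 7.6
```

The lid is shut: the force rises with no further travel. Next is the frame. I'll refit it from the top crop and plan an approach.

```bash
cat >> h.py <<'E'
C33,S33=np.cos(np.radians(33)),np.sin(np.radians(33))
def P(u,w,n): return [-u*S33+n*C33, w, u*C33+n*S33]
def easel(x,y,yaw):
    R=Ro.from_euler('z',yaw).as_matrix();return R,np.array([x,y,0])
def grasp(p,up):   # TCP at 'up' mm along slope, mid-thickness; returns pos,rpy (tool x = -easel y)
    R,t=easel(*p);pos=R@(np.array(P(up,0,9))/1000)+t
    M=np.array([[0,-1,0],np.cross([S33,0,-C33],[0,-1,0]),[S33,0,-C33]]).T
    return pos,Ro.from_matrix(R@M).as_euler('xyz',degrees=True)
E
python3 - <<'E'
from h import *
t=cam(np.load("top0.npz"))
U=lambda p:np.array(p,float)/7.06+[355,170]
loc=[P(226,75,0),P(226,-75,0),P(226,75,18),P(226,-75,18),P(36,75,18),[-195,0,0]]
p=fit(t,loc,U([(162,300),(476,291),(155,263),(478,251),(86,137),(265,508)]),[.605,-.37,0])
p2=fit(t,loc[:5],U([(162,300),(476,291),(155,263),(478,251),(86,137)]),[.605,-.37,0])
g,r=grasp(p,208);print("grasp",g,r)
h_,_=grasp(p,330)
st=plan([.5346,.0719,.10],[-180,0,-77.8],1,1)
st=plan([.40,-.02,.28],[180,0,-80],6,.5,([.5346,.0719,.10],[-180,0,-77.8]))
plan(h_,r,10,.5,st);print(h_)
E
```

```text
[ 0.6046 -0.3712] 1.3 [-0.2  0.7  1.3 -0.6  0.9  0.7  1.4 -0.1 -1.1 -0.5 -2.8 -0.3]
[ 0.6045 -0.3718] -0.07 [-1.   0.2  0.7 -0.   0.3  0.2  0.9  0.4 -1.  -0.9]
grasp [ 0.49884442 -0.37355551  0.17934523] [-147.           0.         -88.7041659]
from [0.5393 0.0719 0.0585] [-1.799e+02  1.000e-01 -7.780e+01]
{"delta_pos": [-1.0, 4.5, -41.5], "turn": [-0.002, 0.002, 0.001], "jaw": 1}
from [0.5346 0.0719 0.1   ] [-180.     0.   -77.8]
{"delta_pos": [10.2, 25.2, -30.0], "turn": [-0.0, -0.0, 0.006], "jaw": 0.5}
{"delta_pos": [10.4, 25.1, -30.0], "turn": [-0.0, -0.0, 0.006], "jaw": 0.5}
{"delta_pos": [10.6, 25.0, -30.0], "turn": [-0.0, -0.0, 0.006], "jaw": 0.5}
{"delta_pos": [10.7, 25.0, -30.0], "turn": [-0.0, -0.0, 0.006], "jaw": 0.5}
{"delta_pos": [10.9, 24.9, -30.0], "turn": [-0.0, -0.0, 0.006], "jaw": 0.5}
{"delta_pos": [11.0, 24.8, -30.0], "turn": [-0.0, -0.0, 0.006], "jaw": 0.5}
from [ 0.4  -0.02  0.28] [180.   0. -80.]
{"delta_pos": [35.5, 3.0, -0.2], "turn": [0.057, 0.004, 0.015], "jaw": 0.5}
{"delta_pos": [35.6, 2.4, -0.2], "turn": [0.057, 0.004, 0.015], "jaw": 0.5}
{"delta_pos": [35.6, 1.9, -0.1], "turn": [0.057, 0.004, 0.015], "jaw": 0.5}
{"delta_pos": [35.6, 1.4, -0.1], "turn": [0.057, 0.004, 0.015], "jaw": 0.5}
{"delta_pos": [35.6, 0.8, 0.0], "turn": [0.057, 0.004, 0.015], "jaw": 0.5}
{"delta_pos": [35.7, 0.3, 0.1], "turn": [0.057, 0.004, 0.015], "jaw": 0.5}
{"delta_pos": [35.7, -0.2, 0.3], "turn": [0.057, 0.004, 0.015], "jaw": 0.5}
{"delta_pos": [35.6, -0.7, 0.5], "turn": [0.057, 0.004, 0.015], "jaw": 0.5}
{"delta_pos": [35.6, -1.2, 0.7], "turn": [0.057, 0.004, 0.015], "jaw": 0.5}
{"delta_pos": [35.6, -1.7, 0.9], "turn": [0.057, 0.004, 0.015], "jaw": 0.5}
[ 0.43241546 -0.37505816  0.28166304]
```

Request:
jog_arm(moves=[{"delta_pos": [0, 0, -42], "turn": [0, 0, 0], "jaw": 1}, {"delta_pos": [10, 25, -30], "turn": [0, 0, 0.006], "jaw": 0.5}, {"delta_pos": [10, 25, -30], "turn": [0, 0, 0.006], "jaw": 0.5}, {"delta_pos": [11, 25, -30], "turn": [0, 0, 0.006], "jaw": 0.5}, {"delta_pos": [11, 25, -30], "turn": [0, 0, 0.006], "jaw": 0.5}, {"delta_pos": [11, 25, -30], "turn": [0, 0, 0.006], "jaw": 0.5}, {"delta_pos": [11, 25, -30], "turn": [0, 0, 0.006], "jaw": 0.5}, {"delta_pos": [36, 3, 0], "turn": [0.057, 0.004, 0.015], "jaw": 0.5}])

```text
time: 18.4
tcp_pos: [0.4094, -0.0564, 0.2804]
tcp_rot: [-176.3, -0.1, -80.5]
contact_force: [0.4, -1.4, -0.3]
width: 0.043
finger_force: 0.0
```

Request:
jog_arm(moves=[{"delta_pos": [36, 2.4, 0], "turn": [0.057, 0.004, 0.015], "jaw": 0.5}, {"delta_pos": [36, 2, 0], "turn": [0.057, 0.004, 0.015], "jaw": 0.5}, {"delta_pos": [36, 1.4, 0], "turn": [0.057, 0.004, 0.015], "jaw": 0.5}, {"delta_pos": [36, 1, 0], "turn": [0.057, 0.004, 0.015], "jaw": 0.5}, {"delta_pos": [36, 0, 0], "turn": [0.057, 0.004, 0.015], "jaw": 0.5}, {"delta_pos": [36, 0, 0], "turn": [0.057, 0.004, 0.015], "jaw": 0.5}, {"delta_pos": [36, 0, 0], "turn": [0.057, 0.004, 0.015], "jaw": 0.5}, {"delta_pos": [0, 0, 0], "turn": [0, 0, 0], "jaw": 0.5}])

```text
time: 19.4
tcp_pos: [0.4303, -0.3095, 0.2773]
tcp_rot: [-153.8, -0.0, -87.1]
contact_force: [0.2, 0.5, 0.6]
width: 0.0429
finger_force: 0.0
```

```bash
python3 - <<'E'
from h import *
from bench import manip
print(manip.get_obs()["q"].round(1))
g,r=grasp((.6046,-.3712,.012),330);plan(g,r,4,.5)
E
```

```text
[ -46.9    2.4  -11.6   58.3   19.7 -136.7]
from [ 0.4303 -0.3095  0.2773] [-153.8   -0.   -87.1]
{"delta_pos": [15.9, -0.2, -1.1], "turn": [0.03, 0.005, 0.009], "jaw": 0.5}
{"delta_pos": [15.9, -0.4, -1.0], "turn": [0.03, 0.005, 0.009], "jaw": 0.5}
{"delta_pos": [15.9, -0.6, -0.9], "turn": [0.03, 0.005, 0.009], "jaw": 0.5}
{"delta_pos": [15.9, -0.7, -0.8], "turn": [0.03, 0.005, 0.009], "jaw": 0.5}
```

Request:
jog_arm(moves=[{"delta_pos": [16, -0.2, -1], "turn": [0.03, 0.005, 0.009], "jaw": 0.5}, {"delta_pos": [16, -0.4, -1], "turn": [0.03, 0.005, 0.009], "jaw": 0.5}, {"delta_pos": [16, -0.6, -1], "turn": [0.03, 0.005, 0.009], "jaw": 0.5}, {"delta_pos": [16, -0.7, -1], "turn": [0.03, 0.005, 0.009], "jaw": 0.5}, {"delta_pos": [0, 0, 0], "turn": [0, 0, 0], "jaw": 0.5}, {"delta_pos": [0, 0, 0], "turn": [0, 0, 0], "jaw": 0.5}])

```text
time: 20.15
tcp_pos: [0.433, -0.3718, 0.2826]
tcp_rot: [-146.9, -0.0, -89.2]
contact_force: [0.6, 0.1, -0.0]
width: 0.0426
finger_force: 0.0
```

```bash
python3 - <<'E'
from h import *
from bench import manip,viewer
o=manip.get_obs();s=viewer.snapshot("wrist");c=cam(s,o)
print(o["time"],o["tcp_pos"],o["tcp_rot"],o["q"].round(1))
np.savez("w4.npz",frame=s["frame"],T_tool_cam=s["T_tool_cam"],camera_matrix=s["camera_matrix"],tcp_pos=o["tcp_pos"],tcp_rot=o["tcp_rot"])
g=cv2.resize(s["frame"][:,:,::-1],(800,600),interpolation=cv2.INTER_CUBIC)
R,t=easel(.6046,-.3712,.012)
pts=np.array([P(u,w,n) for u in(36,226) for w in(75,-75) for n in (0,18)])/1000@R.T+t
uv=proj(c,pts)/.7;print(uv.round(0))
for p in uv: cv2.circle(g,tuple(int(x) for x in p),3,(0,255,0),1)
cv2.imwrite("pics/w4.png",g)
E
```

```text
20.15 [ 0.43303334 -0.37184638  0.28255494] [-1.46867246e+02 -1.12446871e-02 -8.92490129e+01] [ -54.5    5.3  -10.7   53.6   26.7 -140.3]
[[415. 318.]
 [398. 318.]
 [416. 175.]
 [398. 175.]
 [420. 412.]
 [394. 412.]
 [424. 180.]
 [392. 180.]]
```

View pics/w4.png

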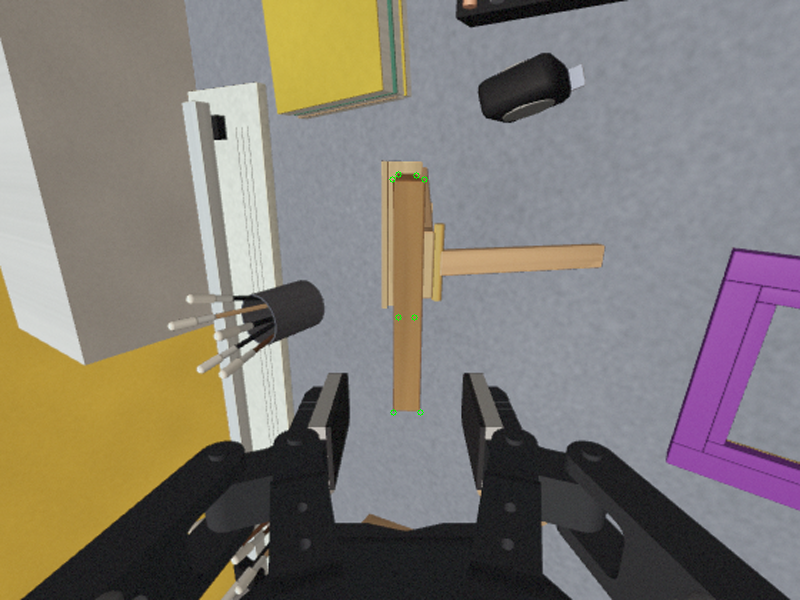

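The overlay matches the frame's top rail (395–420, 180–412) to about 1 px, and the rail is centred between the fingers. I'll descend along the slope.

```bash
python3 - <<'E'
from h import *
g,r=grasp((.6046,-.3712,.012),197);print(g,r);plan(g,r,6,.5)
E
```

```text
[ 0.50486133 -0.37239692  0.17011985] [-147.            0.          -89.31245065]
from [ 0.4332 -0.3716  0.2826] [-146.9   -0.   -89.2]
{"delta_pos": [0.3, 0.2, 22.2], "turn": [-0.0, 0.0, 0.0], "jaw": 0.5}
{"delta_pos": [0.3, 0.2, 22.2], "turn": [-0.0, 0.0, 0.0], "jaw": 0.5}
{"delta_pos": [0.3, 0.2, 22.2], "turn": [-0.0, 0.0, 0.0], "jaw": 0.5}
{"delta_pos": [0.3, 0.2, 22.2], "turn": [-0.0, 0.0, 0.0], "jaw": 0.5}
{"delta_pos": [0.3, 0.2, 22.2], "turn": [-0.0, 0.0, 0.0], "jaw": 0.5}
{"delta_pos": [0.3, 0.2, 22.2], "turn": [-0.0, 0.0, 0.0], "jaw": 0.5}
```

Request:
jog_arm(moves=[{"delta_pos": [0, 0, 22], "turn": [0, 0, 0], "jaw": 0.5}, {"delta_pos": [0, 0, 22], "turn": [0, 0, 0], "jaw": 0.5}, {"delta_pos": [0, 0, 22], "turn": [0, 0, 0], "jaw": 0.5}, {"delta_pos": [0, 0, 22], "turn": [0, 0, 0], "jaw": 0.5}, {"delta_pos": [0, 0, 22], "turn": [0, 0, 0], "jaw": 0.5}, {"delta_pos": [0, 0, 22], "turn": [0, 0, 0], "jaw": 0.5}, {"delta_pos": [0, 0, 0], "turn": [0, 0, 0], "jaw": 0.5}])

```text
time: 21.08
tcp_pos: [0.5053, -0.3693, 0.1703]
tcp_rot: [-147.0, 0.1, -89.1]
contact_force: [-0.1, -0.5, -0.1]
width: 0.0425
finger_force: 0.0
```

Request:
jog_arm(moves=[{"delta_pos": [0, 0, 0], "turn": [0, 0, 0], "jaw": 0.95}, {"delta_pos": [0, 0, 0], "turn": [0, 0, 0], "jaw": 0.95}, {"delta_pos": [0, 0, 0], "turn": [0, 0, 0], "jaw": 0.95}, {"delta_pos": [0, 0, 0], "turn": [0, 0, 0], "jaw": 0.95}, {"delta_pos": [0, 0, 0], "turn": [0, 0, 0], "jaw": 0.95}])

```text
time: 21.7
tcp_pos: [0.5052, -0.3715, 0.1732]
tcp_rot: [-146.8, -0.1, -89.3]
contact_force: [-5.2, 1.6, 5.3]
width: 0.0166
finger_force: 59.8
```

Gripped. I'll lift up the slope, turn the frame upright and carry it over.

Request:
jog_arm(moves=[{"delta_pos": [0, 0, -5], "turn": [0, 0, 0], "jaw": 0.95}, {"delta_pos": [0, 0, -12], "turn": [0, 0, 0], "jaw": 0.95}, {"delta_pos": [0, 0, -20], "turn": [0, 0, 0], "jaw": 0.95}, {"delta_pos": [0, 0, -25], "turn": [0, 0, 0], "jaw": 0.95}, {"delta_pos": [0, 0, -25], "turn": [0, 0, 0], "jaw": 0.95}, {"delta_pos": [0, 0, 0], "turn": [0, 0, 0], "jaw": 0.95}])

```text
time: 22.45
tcp_pos: [0.4575, -0.3727, 0.2471]
tcp_rot: [-146.8, -0.2, -89.3]
contact_force: [-0.2, -1.0, -2.3]
width: 0.0169
finger_force: 58.8
```

```bash
python3 - <<'E'
from h import *
from bench import manip
o=manip.get_obs();print(o["width"],o["finger_force"],o["q"].round(1))
st=plan([.40,-.32,.31],[180,0,-89],6,.95)
st=plan([.35,0,.31],[180,0,-88.5],8,.95,st)
st=plan([.34,.366,.31],[180,0,-88.1],9,.95,st)
E
```

```text
0.016904803125827383 58.8176641613245 [ -52.1    8.   -13.3   47.    25.7 -137.8]
from [ 0.4575 -0.3727  0.2471] [-146.8   -0.2  -89.3]
{"delta_pos": [-8.9, 2.2, -14.0], "turn": [-0.097, -0.001, -0.001], "jaw": 0.95}
{"delta_pos": [-8.9, 3.5, -13.7], "turn": [-0.097, -0.001, -0.001], "jaw": 0.95}
{"delta_pos": [-8.9, 4.8, -13.3], "turn": [-0.097, -0.001, -0.001], "jaw": 0.95}
{"delta_pos": [-8.9, 6.1, -12.8], "turn": [-0.097, -0.001, -0.001], "jaw": 0.95}
{"delta_pos": [-8.9, 7.2, -12.1], "turn": [-0.097, -0.001, -0.001], "jaw": 0.95}
{"delta_pos": [-8.9, 8.4, -11.3], "turn": [-0.097, -0.001, -0.001], "jaw": 0.95}
from [ 0.4  -0.32  0.31] [180.   0. -89.]
{"delta_pos": [-40.1, 5.6, 0.0], "turn": [0.0, 0.0, -0.001], "jaw": 0.95}
{"delta_pos": [-40.1, 5.5, 0.0], "turn": [0.0, 0.0, -0.001], "jaw": 0.95}
{"delta_pos": [-40.1, 5.5, 0.0], "turn": [0.0, 0.0, -0.001], "jaw": 0.95}
{"delta_pos": [-40.1, 5.4, 0.0], "turn": [0.0, 0.0, -0.001], "jaw": 0.95}
{"delta_pos": [-40.1, 5.4, 0.0], "turn": [0.0, 0.0, -0.001], "jaw": 0.95}
{"delta_pos": [-40.1, 5.3, 0.0], "turn": [0.0, 0.0, -0.001], "jaw"
[... 177 characters left out ...]
 [180.    0.  -88.5]
{"delta_pos": [-40.7, 0.0, 0.0], "turn": [0.0, 0.0, -0.001], "jaw": 0.95}
{"delta_pos": [-40.7, 0.0, 0.0], "turn": [0.0, 0.0, -0.001], "jaw": 0.95}
{"delta_pos": [-40.7, -0.0, -0.0], "turn": [0.0, 0.0, -0.001], "jaw": 0.95}
{"delta_pos": [-40.7, -0.0, -0.0], "turn": [0.0, 0.0, -0.001], "jaw": 0.95}
{"delta_pos": [-40.7, -0.1, -0.0], "turn": [0.0, 0.0, -0.001], "jaw": 0.95}
{"delta_pos": [-40.7, -0.1, -0.0], "turn": [0.0, 0.0, -0.001], "jaw": 0.95}
{"delta_pos": [-40.7, -0.1, -0.0], "turn": [0.0, 0.0, -0.001], "jaw": 0.95}
{"delta_pos": [-40.7, -0.2, -0.0], "turn": [0.0, 0.0, -0.001], "jaw": 0.95}
{"delta_pos": [-40.7, -0.2, -0.0], "turn": [0.0, 0.0, -0.001], "jaw": 0.95}
```

Request:
jog_arm(moves=[{"delta_pos": [0, 0, -35], "turn": [0, 0, 0], "jaw": 0.95}, {"delta_pos": [0, 0, -35], "turn": [0, 0, 0], "jaw": 0.95}, {"delta_pos": [0, 0, 0], "turn": [0, 0, 0], "jaw": 0.95}])

```text
time: 22.82
tcp_pos: [0.4195, -0.3732, 0.3052]
tcp_rot: [-146.8, -0.2, -89.3]
contact_force: [0.3, 0.1, -2.1]
width: 0.0168
finger_force: 59.6
```

```bash
python3 - <<'E'
from h import *
from bench import manip
o=manip.get_obs();print(o["width"],o["finger_force"],o["q"].round(1))
st=plan([.39,-.32,.335],[180,0,-89],6,.95)
E
```

```text
0.016819054593220473 59.61273718625307 [ -55.9    3.9   -8.8   57.3   27.1 -141.8]
from [ 0.4195 -0.3732  0.3052] [-146.8   -0.2  -89.3]
{"delta_pos": [-8.9, 1.3, -6.8], "turn": [-0.097, -0.001, -0.001], "jaw": 0.95}
{"delta_pos": [-8.9, 1.9, -6.7], "turn": [-0.097, -0.001, -0.001], "jaw": 0.95}
{"delta_pos": [-8.9, 2.5, -6.4], "turn": [-0.097, -0.001, -0.001], "jaw": 0.95}
{"delta_pos": [-8.9, 3.2, -6.1], "turn": [-0.097, -0.001, -0.001], "jaw": 0.95}
{"delta_pos": [-8.9, 3.7, -5.8], "turn": [-0.097, -0.001, -0.001], "jaw": 0.95}
{"delta_pos": [-8.9, 4.3, -5.4], "turn": [-0.097, -0.001, -0.001], "jaw": 0.95}
```

Request:
jog_arm(moves=[{"delta_pos": [-9, 1, -7], "turn": [-0.097, 0, 0], "jaw": 0.95}, {"delta_pos": [-9, 2, -7], "turn": [-0.097, 0, 0], "jaw": 0.95}, {"delta_pos": [-9, 2.5, -6.4], "turn": [-0.097, 0, 0], "jaw": 0.95}, {"delta_pos": [-9, 3, -6], "turn": [-0.097, 0, 0], "jaw": 0.95}, {"delta_pos": [-9, 4, -6], "turn": [-0.097, 0, 0], "jaw": 0.95}, {"delta_pos": [-9, 4, -5], "turn": [-0.097, 0, 0], "jaw": 0.95}, {"delta_pos": [-30, 5, 0], "turn": [0, 0, 0], "jaw": 0.95}, {"delta_pos": [-40, 5, 0], "turn": [0, 0, 0], "jaw": 0.95}])

```text
time: 23.82
tcp_pos: [0.3802, -0.2477, 0.3307]
tcp_rot: [179.6, 0.1, -89.2]
contact_force: [0.8, 0.2, -1.2]
width: 0.0167
finger_force: 59.6
```

Request:
jog_arm(moves=[{"delta_pos": [-40, 5, 0], "turn": [0, 0, 0], "jaw": 0.95}, {"delta_pos": [-40, 5, 0], "turn": [0, 0, 0], "jaw": 0.95}, {"delta_pos": [-40, 5, 0], "turn": [0, 0, 0], "jaw": 0.95}, {"delta_pos": [-40, 5, 0], "turn": [0, 0, 0], "jaw": 0.95}, {"delta_pos": [-40, 5, 0], "turn": [0, 0, 0], "jaw": 0.95}, {"delta_pos": [-40, 0, 0], "turn": [0, 0, 0], "jaw": 0.95}, {"delta_pos": [-40, 0, 0], "turn": [0, 0, 0], "jaw": 0.95}, {"delta_pos": [-40, 0, 0], "turn": [0, 0, 0], "jaw": 0.95}])

```text
time: 24.82
tcp_pos: [0.35, 0.0729, 0.3317]
tcp_rot: [179.7, -0.1, -89.2]
contact_force: [0.3, -0.7, -2.6]
width: 0.0167
finger_force: 59.6
```

Request:
jog_arm(moves=[{"delta_pos": [-40, 0, 0], "turn": [0, 0, 0], "jaw": 0.95}, {"delta_pos": [-40, 0, 0], "turn": [0, 0, 0], "jaw": 0.95}, {"delta_pos": [-40, 0, 0], "turn": [0, 0, 0], "jaw": 0.95}, {"delta_pos": [-40, 0, 0], "turn": [0, 0, 0], "jaw": 0.95}, {"delta_pos": [-40, 0, 0], "turn": [0, 0, 0], "jaw": 0.95}, {"delta_pos": [-20, 0, 0], "turn": [0, 0, 0], "jaw": 0.95}, {"delta_pos": [0, 0, 0], "turn": [0, 0, 0], "jaw": 0.95}])

```text
time: 25.7
tcp_pos: [0.3468, 0.292, 0.3317]
tcp_rot: [179.7, -0.2, -89.1]
contact_force: [0.1, 0.7, -3.2]
width: 0.017
finger_force: 59.6
```

```bash
python3 - <<'E'
from h import *
from bench import manip
o=manip.get_obs();print(o["width"],o["finger_force"],o["q"].round(1))
st=plan([.335,.366,.258],[180,0,-88.1],5,.95)
plan([.47,.3707,.258],[180,0,-88.1],6,.95,st)
E
```

```text
0.016964109409263115 59.631263203918934 [ 40.    7.5   7.3  90.2   0.1 -50.9]
from [0.3468 0.292  0.3317] [179.7  -0.2 -89.1]
{"delta_pos": [-14.9, 2.1, 14.7], "turn": [0.001, -0.001, -0.004], "jaw": 0.95}
{"delta_pos": [-14.9, 2.0, 14.7], "turn": [0.001, -0.001, -0.004], "jaw": 0.95}
{"delta_pos": [-14.9, 2.0, 14.7], "turn": [0.001, -0.001, -0.004], "jaw": 0.95}
{"delta_pos": [-14.9, 1.9, 14.7], "turn": [0.001, -0.001, -0.004], "jaw": 0.95}
{"delta_pos": [-14.9, 1.9, 14.7], "turn": [0.001, -0.001, -0.004], "jaw": 0.95}
from [0.335 0.366 0.258] [-180.     0.   -88.1]
{"delta_pos": [-0.0, -22.5, -0.0], "turn": [0.0, 0.0, 0.0], "jaw": 0.95}
{"delta_pos": [-0.0, -22.5, -0.0], "turn": [0.0, 0.0, 0.0], "jaw": 0.95}
{"delta_pos": [-0.0, -22.5, -0.0], "turn": [0.0, 0.0, 0.0], "jaw": 0.95}
{"delta_pos": [-0.0, -22.5, -0.0], "turn": [0.0, 0.0, 0.0], "jaw": 0.95}
{"delta_pos": [-0.0, -22.5, -0.0], "turn": [0.0, 0.0, 0.0], "jaw": 0.95}
{"delta_pos": [-0.0, -22.5, -0.0], "turn": [0.0, 0.0, 0.0], "jaw": 0.95}
```

Request:
jog_arm(moves=[{"delta_pos": [-15, 2, 15], "turn": [0.001, 0, -0.004], "jaw": 0.95}, {"delta_pos": [-15, 2, 15], "turn": [0.001, 0, -0.004], "jaw": 0.95}, {"delta_pos": [-15, 2, 15], "turn": [0.001, 0, -0.004], "jaw": 0.95}, {"delta_pos": [-15, 2, 15], "turn": [0.001, 0, -0.004], "jaw": 0.95}, {"delta_pos": [-14, 2, 14], "turn": [0.001, 0, -0.003], "jaw": 0.95}, {"delta_pos": [0, 0, 0], "turn": [0, 0, 0], "jaw": 0.95}, {"delta_pos": [0, 0, 0], "turn": [0, 0, 0], "jaw": 0.95}])

```text
time: 26.58
tcp_pos: [0.3356, 0.3648, 0.2597]
tcp_rot: [-179.9, -0.0, -88.1]
contact_force: [-0.5, -0.3, -1.4]
width: 0.017
finger_force: 59.6
```

```bash
python3 - <<'E'
from h import *
from bench import manip,viewer
o=manip.get_obs();print(o["tcp_pos"],o["tcp_rot"],o["width"])
R=Ro.from_euler('xyz',o["tcp_rot"],degrees=True)
# frame in tool coords: up=-z, width=x, normal=-y ; top at tip-27mm
L=np.array([[w,n,v] for w in(-75,75) for n in(-9,9) for v in(-27,163)])/1000
pts=R.apply(L)+o["tcp_pos"]
for n in("side","top"):
    s=viewer.snapshot(n);c=cam(s);a=s["frame"];uv=proj(c,pts)
    d=cv2.absdiff(a,np.load(n+"0.npz")["frame"]).sum(2)
    hsv=cv2.cvtColor(a,cv2.COLOR_RGB2HSV)
    m=((hsv[...,0]>5)&(hsv[...,0]<22)&(hsv[...,1]>100)&(d>25)).astype(np.uint8)
    k,lab,st,ce=cv2.connectedComponentsWithStats(m)
    print(n,uv.min(0).round(0),uv.max(0).round(0),uv.round(0).tolist())
    for i in range(1,k):
        if st[i,4]>60: print(st[i])
    np.savez(n+"1.npz",**s)
E
```

```text
[0.33555208 0.36479038 0.25966664] [-1.79903846e+02 -4.78978914e-02 -8.81397850e+01] 0.01698988605734368
side [188. 106.] [206. 171.] [[193.0, 106.0], [200.0, 147.0], [188.0, 106.0], [196.0, 148.0], [199.0, 128.0], [206.0, 170.0], [194.0, 129.0], [201.0, 171.0]]
[189 107  16  63 296]
[ 233  185   73   43 1616]
[290 296  43  44 635]
top [139. 257.] [201. 271.] [[139.0, 261.0], [156.0, 266.0], [139.0, 267.0], [156.0, 271.0], [190.0, 257.0], [201.0, 263.0], [190.0, 263.0], [201.0, 268.0]]
[ 234  172   48   71 2271]
[369 187  41  15 302]
[389 204  17   9  97]
[168 259  32  11 218]
```

The side view's frame mask (189–205, 107–170) matches the predicted upright frame to 1 px. I'll thread it onto the near arm.

Request:
jog_arm(moves=[{"delta_pos": [0, -20, 0], "turn": [0, 0, 0], "jaw": 0.95}, {"delta_pos": [0, -20, 0], "turn": [0, 0, 0], "jaw": 0.95}, {"delta_pos": [0, -20, 0], "turn": [0, 0, 0], "jaw": 0.95}, {"delta_pos": [0, -20, 0], "turn": [0, 0, 0], "jaw": 0.95}, {"delta_pos": [0, 0, 0], "turn": [0, 0, 0], "jaw": 0.95}])

```text
time: 27.3
tcp_pos: [0.4178, 0.3669, 0.2594]
tcp_rot: [-179.9, -0.0, -88.3]
contact_force: [-0.3, -0.1, -1.8]
width: 0.0171
finger_force: 59.6
```

Request:
jog_arm(moves=[{"delta_pos": [-1, -20, 0], "turn": [0, 0, 0], "jaw": 0.95}, {"delta_pos": [0, -20, 0], "turn": [0, 0, 0], "jaw": 0.95}, {"delta_pos": [0, -20, 0], "turn": [0, 0, 0], "jaw": 0.95}, {"delta_pos": [0, 0, 8], "turn": [0, 0, 0], "jaw": 0.95}, {"delta_pos": [0, 0, 5], "turn": [0, 0, 0], "jaw": 0.95}, {"delta_pos": [0, 0, 0], "turn": [0, 0, 0], "jaw": 0.95}])

```text
time: 28.05
tcp_pos: [0.4743, 0.37, 0.2459]
tcp_rot: [180.0, -0.1, -88.1]
contact_force: [0.1, -0.7, -2.0]
width: 0.0169
finger_force: 59.6
```

Not touching yet. I'll lower slowly until the bar carries the frame.

Request:
jog_arm(moves=[{"delta_pos": [0, 0, 2], "turn": [0, 0, 0], "jaw": 0.95}, {"delta_pos": [0, 0, 1], "turn": [0, 0, 0], "jaw": 0.95}, {"delta_pos": [0, 0, 0], "turn": [0, 0, 0], "jaw": 0.95}])

```text
time: 28.42
tcp_pos: [0.4753, 0.3703, 0.2437]
tcp_rot: [-179.9, -0.0, -88.1]
contact_force: [0.5, -0.7, -3.0]
width: 0.0169
finger_force: 59.6
```

Request:
jog_arm(moves=[{"delta_pos": [0, 0, 1], "turn": [0, 0, 0], "jaw": 0.95}, {"delta_pos": [0, 0, 1], "turn": [0, 0, 0], "jaw": 0.95}, {"delta_pos": [0, 0, 0], "turn": [0, 0, 0], "jaw": 0.95}])

```text
time: 28.8
tcp_pos: [0.4754, 0.3702, 0.2414]
tcp_rot: [-179.9, -0.1, -88.2]
contact_force: [0.1, 0.1, -1.4]
width: 0.0168
finger_force: 59.6
```

Request:
jog_arm(moves=[{"delta_pos": [0, 0, 1], "turn": [0, 0, 0], "jaw": 0.95}, {"delta_pos": [0, 0, 0], "turn": [0, 0, 0], "jaw": 0.95}, {"delta_pos": [0, 0, 0], "turn": [0, 0, 0], "jaw": 0.95}])

```text
time: 29.18
tcp_pos: [0.4755, 0.3703, 0.2412]
tcp_rot: [-179.9, -0.0, -88.2]
contact_force: [0.0, -0.5, 2.5]
width: 0.017
finger_force: 60.2
```

Request:
jog_arm(moves=[{"delta_pos": [0, 0, 1], "turn": [0, 0, 0], "jaw": 0.95}, {"delta_pos": [0, 0, 0], "turn": [0, 0, 0], "jaw": 0.95}, {"delta_pos": [0, 0, 0], "turn": [0, 0, 0], "jaw": 0.95}])

```text
time: 29.55
tcp_pos: [0.4755, 0.3703, 0.2411]
tcp_rot: [-179.8, 0.0, -88.2]
contact_force: [-2.2, -0.8, 6.5]
width: 0.0168
finger_force: 60.9
```

Request:
jog_arm(moves=[{"delta_pos": [0, 0, -1], "turn": [0, 0, 0], "jaw": 0.95}, {"delta_pos": [0, 0, 0], "turn": [0, 0, 0], "jaw": 0.72}, {"delta_pos": [0, 0, 0], "turn": [0, 0, 0], "jaw": 0.6}, {"delta_pos": [0, 0, 0], "turn": [0, 0, 0], "jaw": 0.5}, {"delta_pos": [0, 0, 0], "turn": [0, 0, 0], "jaw": 0.45}, {"delta_pos": [0, 0, 0], "turn": [0, 0, 0], "jaw": 0.45}, {"delta_pos": [0, 0, 0], "turn": [0, 0, 0], "jaw": 0.45}])

```text
time: 30.42
tcp_pos: [0.4754, 0.3703, 0.2406]
tcp_rot: [-179.9, -0.0, -88.2]
contact_force: [0.7, 0.1, 0.3]
width: 0.0469
finger_force: 0.0
```

Request:
jog_arm(moves=[{"delta_pos": [0, 0, -10], "turn": [0, 0, 0], "jaw": 0.45}, {"delta_pos": [0, 0, -20], "turn": [0, 0, 0], "jaw": 0.45}, {"delta_pos": [0, 0, -30], "turn": [0, 0, 0], "jaw": 0.45}, {"delta_pos": [0, 0, -40], "turn": [0, 0, 0], "jaw": 0.45}, {"delta_pos": [0, 0, 0], "turn": [0, 0, 0], "jaw": 0.45}, {"delta_pos": [0, 0, 0], "turn": [0, 0, 0], "jaw": 0.45}, {"delta_pos": [0, 0, 0], "turn": [0, 0, 0], "jaw": 0.45}, {"delta_pos": [0, 0, 0], "turn": [0, 0, 0], "jaw": 0.45}])

```text
time: 31.42
tcp_pos: [0.475, 0.3701, 0.3395]
tcp_rot: [180.0, -0.1, -88.1]
contact_force: [-0.1, -0.4, -0.7]
width: 0.0471
finger_force: 0.0
```

```bash
python3 - <<'E'
from h import *
from bench import manip,viewer
o=manip.get_obs();print(o["time"],o["tcp_pos"],o["width"],o["contact_force"])
R=Ro.from_euler('xyz',[180,0,-88.1],degrees=True)
L=np.array([[w,n,v] for w in(-75,75) for n in(-9,9) for v in(-27,163)])/1000
pts=R.apply(L)+[.4755,.3703,.241]
s=viewer.snapshot("side");c=cam(s);uv=proj(c,pts);print(uv.min(0),uv.max(0))
a=s["frame"];hsv=cv2.cvtColor(a,cv2.COLOR_RGB2HSV);d=cv2.absdiff(a,np.load("side1.npz")["frame"]).sum(2)
m=((hsv[...,0]>5)&(hsv[...,0]<22)&(hsv[...,1]>100)&(d>25)).astype(np.uint8)
k,l,st,_=cv2.connectedComponentsWithStats(m);print(st[1:][st[1:,4]>20])
s2=viewer.snapshot("side")["frame"];print(cv2.absdiff(a,s2).max())
E
```

```text
31.425 [0.47495524 0.37008297 0.33945175] 0.047096551050679634 [-0.0882455  -0.36686228 -0.70325738]
[226.00050548 104.09383693] [242.24713696 167.81876698]
[[189  98  11  11  72]
 [226 105  15  63 442]
 [191 110  11  20  78]]
29
```

The hanging frame's mask (226–241, 105–168) matches the expected upright pose to 1 px, and the gripper is clear. Handing in.

```bash
python3 -c "
from bench import manip
print(manip.sign_off())"
```

```text
the job is handed in; nothing more can be done
None
```

I handed the job in at 31.5 s of the 72 s allowed; no verdict came back. By my own checks, the corner lies flat in the case beside the chips, the lid is fully shut, and the frame hangs straight and upright on the near arm of the T-bar stand.

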